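Fit and lock the polarising stage insert under a macro microscope

TASK

Fit the round polarising stage insert into the recess in the microscope's base: slip its rear edge under the two claws with the insert tilted, then lower the front until it lies flat and fully home, and swing the red-knobbed clamp round to its stop so that its tongue locks the insert in. Do not touch the camera head above, and leave the other things on the bench where they are.

Things in the scene. Friction and masses are not known exactly. Their poses are not given: they have to be found in the camera images.
- insert: the stage insert to be fitted, right way up: flange of bare aluminium 70 mm diameter, 6 mm thick; on it, coaxial, a black knurled collar 46 mm diameter, 20 mm tall, amber window in its top. 0.11 to 0.22 kg, balanced, the same at any turn. Origin: centre of the underside; z: its axis, up. Starts flat on the bench left or right of the microscope, |y| 0.30 to 0.38 m.
- scope: grey microscope stand, fixed: base 200 mm wide, 290 deep, 40 high, round recess in its top. Origin: on the bench below the recess centre; x to the column at the rear, y to its left, z up; x is turned 0.85 to 1.45 rad to the left, so its front (-x) faces right. Base spans x -100 to +190, y -100 to +100 mm; column 30 mm diameter at x = +145. Only the claws and clamp stand on the base top beside it.
- seat (a point): centre of the recess floor, axes as scope, 32 mm above the bench. Recess (counterbore) 72.5 mm in diameter, 8 mm deep, rim level with the base top. A seated insert's flange top is 2 mm below the base top and its collar stands 18 mm above it.
- claws (a point): middle of the recess rim at the rear, between the two fixed steel claws (0.35 rad either side of seat +x; 12 mm wide, top 4 mm above the base, reaching 4 mm in over the recess, undersides 9 mm above its floor). The flange cannot go straight down: its rear edge goes under the claws first, front raised, then the front is lowered. Axes as scope.
- head: optical head, fixed over the recess, not to be touched; origin and axes as scope. Upright camera tube on the recess axis, lowest part a black ring light 54 mm in diameter, 220 mm above the bench; tube, bracket (to the column) and camera reach 420 mm. An upright gripper does not fit between head and recess; one leaning to the front by 30 to 45 degrees does.
- clamp (a joint): swing clamp at the front right of the recess, a flat steel turn-button on an upright pivot. 0 rad = locked, hard stop: tongue points to the recess centre, 6 mm in over the flange, knob straight away from it. Grows as it opens, clockwise seen from above, to 1.8 rad. Starts at 1.2 to 1.65 rad, stays where left; about 1.5 N at the knob turns it.
- clamp_pivot (a point): the clamp's pivot axis at base top height, at (-45, -26) mm from the recess centre in the axes of scope (which it shares). Its boss is 15 mm in diameter, 7.5 mm high.
- clamp_knob (a point): middle of the clamp's upright red knob, 11 mm in diameter, 28 mm from the pivot. Knob top 21.5 mm, this point 13 mm, steel strip under it 5 mm above the base top. When locked its direction from the pivot is (-0.866, -0.5) in the axes of scope.
- jar: bystander, to be left alone: closed clear specimen jar with a white cap, 60 mm diameter, 85 mm tall. Origin: centre of the underside.
- dropper: bystander, to be left alone: white dropper bottle with a pointed nozzle, 44 mm diameter, 125 mm tall. Origin: centre of the underside.
- slide_tray: bystander, to be left alone: flat black slide tray, 85 x 150 x 25 mm. Origin: centre of the underside.
- marker: bystander, to be left alone: white marker pen with a blue cap, lying, 115 mm long along its x, 14 mm thick. Origin: centre of the underside.
- tape: bystander, to be left alone: roll of white paper tape lying flat, 90 mm diameter, 19 mm tall. Origin: centre of the underside.
- mailer: bystander, to be left alone: small grey slide box with a white lid, 85 x 32 x 32 mm. Origin: centre of the underside.

How it is judged (in metres and radians):
On the way, in this order (a step that is already met when the one before it is completed fails the run):
1. the insert, tilted more than 4 degrees, has its lower edge in the recess (its underside's centre within 12 mm of the recess axis and less than 24 mm above the recess floor) (angle between insert's own z axis and vertical between 0.07 and 0.9 rad and horizontal distance between insert and seat below 0.012 m and z of insert in the frame of seat below 0.024 m).
2. the insert lies flat and fully home in the recess, the clamp still open (more than 0.5 rad) (horizontal distance between insert and seat below 0.003 m and z of insert in the frame of seat between -0.0015 and 0.0015 m and angle between insert's own z axis and vertical below 0.04 rad and value of joint clamp above 0.5 rad), for 0.2 s.
3. the clamp is swung round to its stop (below 0.2 rad) over the seated insert (horizontal distance between insert and seat below 0.003 m and z of insert in the frame of seat between -0.0015 and 0.0015 m and angle between insert's own z axis and vertical below 0.04 rad and value of joint clamp below 0.2 rad), for 0.2 s.
At the end, for the whole second after the job is handed in: The insert lies right way up in the recess, its centre within 3 mm of the recess axis, its underside within 1.5 mm of the recess floor, level within 2.3 degrees and at rest, and the clamp stands within 0.2 rad of its locked stop (all of step 3 and linear speed of insert below 0.02 m/s); the robot touches nothing.
It fails at once if the camera head is touched (more than 2 N) (contact force between anything else and head above 2 N).
It fails at once if another thing on the bench is moved more than 30 mm (distance of any of jar, dropper, slide_tray, marker, tape, mailer from where it was at the start of the episode above 0.03 m).
It also fails if it takes over 67 s, if anything falls off the work surface, if the arm or the gripper's body presses on something with over 40 N, if the wrist force passes 120 N, or if a joint passes its speed limit or range.

ROBOT

A 6-joint arm with a two-finger parallel gripper is mounted at the origin on the work surface. World frame = base frame: x ahead of the robot, y to its left, z up, the work surface at z = 0. Lengths are in mm, angles in degrees, forces in N, time in s.
With the tool pointing down it reaches from about 300 to 850 mm from the base axis. Payload 4.2 kg.
Tool frame: the origin (TCP) lies at the very end of the fingers, on their centre line; the grasp point (between the pads) lies 19 mm behind it (env.grip_depth is the distance from the TCP to the grasp point, in mm); y points along the fingers, z is the direction in which the jaws open and shut, and the axes are right-handed (so a half turn about y gives the same grasp; the last joint's range is limited). The gripper opens to 91 mm and grips with 3 to 60 N. Pads are 32 mm wide; open, the fingers measure 118 mm over their backs; the gripper's body (76 mm by 178 mm) begins 60 mm behind the grasp point.
Start: joints at [-65.89, 18.312, 89.639, -0, 72.044, -1.146], TCP at [245.337, -520.051, 213.976] pointing down, gripper open.
Joint ranges: [-177.97, 177.97], [-48.28, 115.42], [12.27, 149.76], [-77.06, 257.06], [2.81, 150.46], [-146.56, 146.56]. Speed limits (degrees/s): [147.25, 147.25, 180, 180, 180, 180].

INTERFACE

Orientations are given as [roll, pitch, yaw] about the fixed x, y, z axes, in that order (R = Rz(yaw) Ry(pitch) Rx(roll)).
In Python, from workcell import state, imaging, job, env gives the robot as it stands.
- The arm moves only by the shell command python3 -m pendant 'ROWS' [FORCE]. ROWS is JSON, a list of rows, each an object with "delta_pos": the shift along the tool's x, y, z in cm, a list of three; "twist": the turn, a rotation vector about the tool's x, y, z in degrees, a list of three; "grip": the opening in per cent of the stroke, from 0 (shut) to 100 (fully open). In form: [{"delta_pos": [tx, ty, tz], "twist": [wx, wy, wz], "grip": grip}, ...]. A call has exactly 5 rows; each row is the pose to reach, as a shift and turn from the pose commanded when the call began, along the tool's axes at that moment; what a row does not reach only later rows make up. A row lasts 1/10 s, in which the tool goes at most 50 mm and 8.59 degrees, less where a joint would pass 70% of its speed; a pose out of reach is approached as far as the arm can. A call with a gripper value outside its range is refused whole. The fingers move at their own pace and stop on an object; FORCE is the grip in N (left out, the last holds). Time passes only in rows, so rows that repeat a pose let the fingers close, or fill a call up. It gives the time, the measured TCP pose, the force and the opening at its end, in the units of the state.
- state(): the state, without advancing time (a new reading comes with each control period).
- imaging.grab_frame(name): name is "side" or "top" or "wrist"; returns (picture, depth): 384x512x3 uint8, red, green, blue; 384x512 float32, mm along the optical axis (not along the pixel's ray), 0 where there is no reading.
- imaging.camera_info(name): a dict with "fx", "fy", "cx", "cy" (pixels), "R" (3x3) and "t" (3): a world point X has camera coordinates R X + t. Camera axes: x right, y down, z forward; pixel columns grow to the right and rows downward; lengths in mm; the calibration is good to about 2 mm. A picture is of the moment at which its call begins: read the wrist's pose just before it. camera_info takes no time and is no camera call; for the wrist camera it gives the pose at the moment of the call.
- job.job_done(): hands the job in, once; it reports no verdict.
The state is a dict: "time_s": time; "qpos": joint angles; "qvel": joint speeds; "effort": joint torques, N m; "ee_pos": TCP position; "ee_rot": TCP orientation; "force": force on the tool from outside, world axes, zero at the start; "torque": the same for the moment, N m; "gripper_width": finger opening in mm.
Only numpy, scipy, OpenCV 4.12 (cv2) and the standard library are available. Lean on these libraries where they do the work, as an engineer would, in place of code of your own. Each camera call takes 0.05 s, during which the arm holds its last target.

## Working session

There is one attempt and no reset: what is moved stays moved. The work goes in short steps, Python scripts to look and compute and a shell command to move; the robot and the scene stay as the last step left them, time stands still between calls to the robot, and variables do not carry over. Pictures are saved under pics/ and viewed, and the job is handed in when it is done.

```bash
ls; mkdir -p pics
python3 - <<'E'
from workcell import state, imaging, env
import cv2
print(state()); print(env.grip_depth,[a for a in dir(env) if a[0]!='_'])
for n in ("side","top","wrist"):
    c=imaging.camera_info(n); print(n,c)
    p,d=imaging.grab_frame(n)
    cv2.imwrite(f"pics/{n}0.png",p[:,:,::-1])
    import numpy as np; np.save(f"pics/{n}0d.npy",d); np.save(f"pics/{n}0p.npy",p)
E
```

```text
pics
{'time_s': 0.0, 'qpos': array([-6.58900959e+01,  1.83510192e+01,  8.97063239e+01, -2.20548198e-03,
        7.20428482e+01, -1.14493987e+00]), 'qvel': array([ 0.02665893,  0.02615809,  0.01814409,  0.09714871,  0.06658543,
       -0.05769422]), 'effort': array([-4.87029960e-03, -4.12470424e+01, -2.31975871e+01,  7.24521093e-02,
        4.57258278e-02, -1.09463044e-04]), 'ee_pos': array([ 245.11476113, -519.58439407,  213.12706523]), 'ee_rot': array([-9.01002132e+01, -9.44498622e-05, -1.54744474e+02]), 'force': array([0.64004906, 0.42482943, 0.45252694]), 'torque': array([-0.01228634,  0.05612964, -0.02056786]), 'gripper_width': 90.7418929228806}
18.8 ['Unreachable', 'grip_depth']
side {'fx': 351.2555362322583, 'fy': 351.2555362322583, 'cx': 257.05422759149883, 'cy': 195.84647929789796, 'R': array([[-0.9270864 , -0.374743  , -0.00885981],
       [-0.25026132,  0.63637864, -0.72965163],
       [ 0.27907004, -0.67423283, -0.68376166]]), 't': array([ 431.73162246,  189.76962781, 1034.19313111])}
top {'fx': 370.92389581752866, 'fy': 370.92389581752866, 'cx': 261.36030926063916, 'cy': 196.9726068583223, 'R': array([[-0.02367849, -0.99962077,  0.01405865],
       [-0.98829279,  0.02128541, -0.15107709],
       [ 0.15072055, -0.01747134, -0.98842201]]), 't': array([-14.18674779, 480.70932434, 990.2250911 ])}
wrist {'fx': 270.9964911130509, 'fy': 270.9964911130509, 'cx': 253.67140808663882, 'cy': 192.16033925760433, 'R': array([[ 0.42646488, -0.90450274, -0.00158   ],
       [-0.86632068, -0.40896332,  0.28677079],
       [-0.26003113, -0.12092888, -0.95799792]]), 't': array([-572.63374098,  -32.45667843,  392.12763227])}
```

View pics/top0.png

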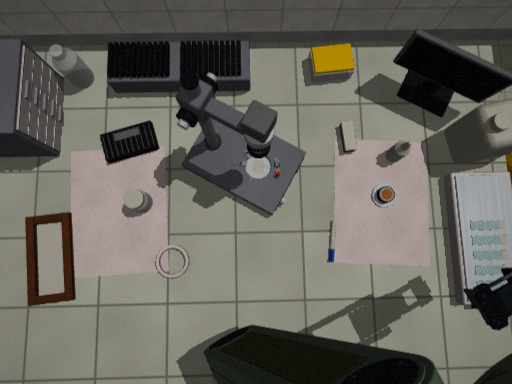

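View pics/side0.png

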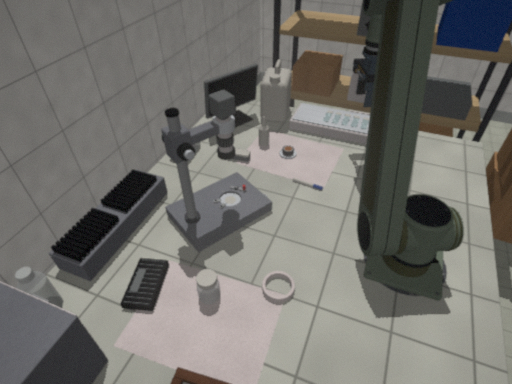

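View pics/wrist0.png

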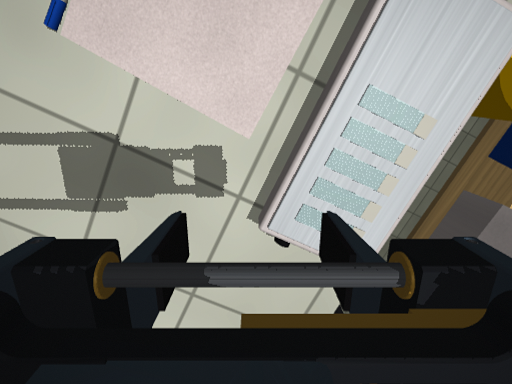

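```bash
cat > h.py <<'E'
import numpy as np, cv2
from workcell import state, imaging
from scipy.spatial.transform import Rotation as Ro
def ray(c,u,v,z):
    R=np.array(c['R']);t=np.array(c['t']);d=R.T@np.array([(u-c['cx'])/c['fx'],(v-c['cy'])/c['fy'],1.]);o=-R.T@t
    return o+d*(z-o[2])/d[2]
def proj(c,X):
    p=np.array(c['R'])@np.array(X,float)+np.array(c['t']);return np.array([c['fx']*p[0]/p[2]+c['cx'],c['fy']*p[1]/p[2]+c['cy']])
E
python3 - <<'E'
from h import *
p=np.load('pics/top0p.npy')[:,:,::-1]
cv2.imwrite('pics/c1.png',cv2.resize(p[100:220,170:320],None,fx=5,fy=5,interpolation=cv2.INTER_CUBIC))
cv2.imwrite('pics/c2.png',cv2.resize(p[130:270,320:440],None,fx=4,fy=4,interpolation=cv2.INTER_CUBIC))
s=np.load('pics/side0p.npy')[:,:,::-1]
cv2.imwrite('pics/c3.png',cv2.resize(s[80:250,150:300],None,fx=3.5,fy=3.5,interpolation=cv2.INTER_CUBIC))
E
```

```text
(no output)
```

View pics/c1.png

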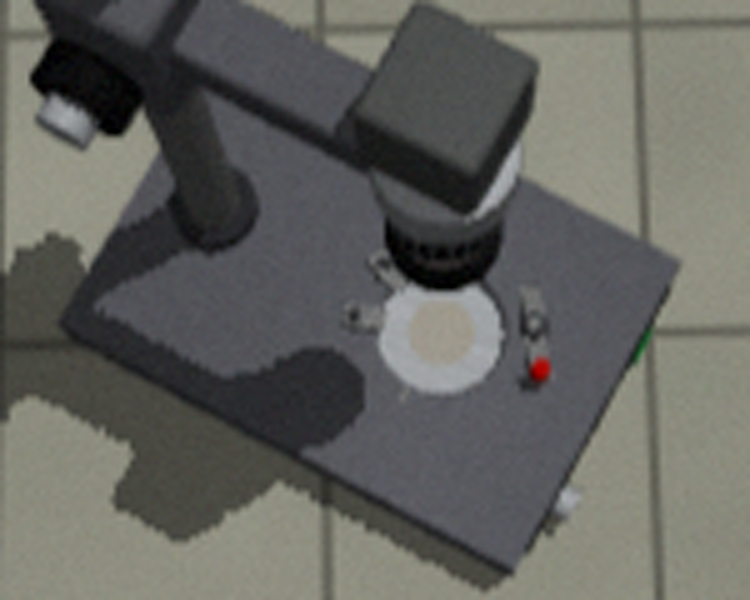

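View pics/c2.png

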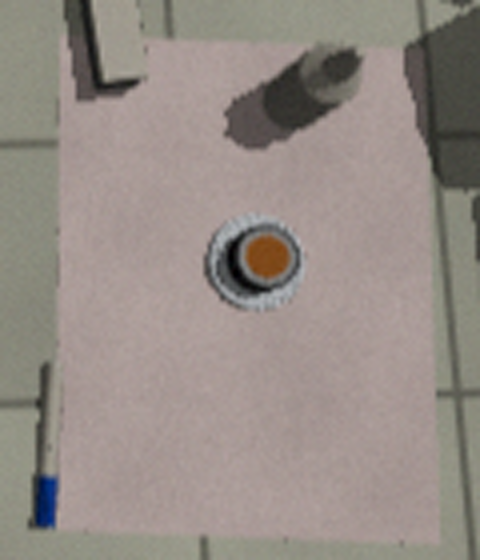

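View pics/c3.png

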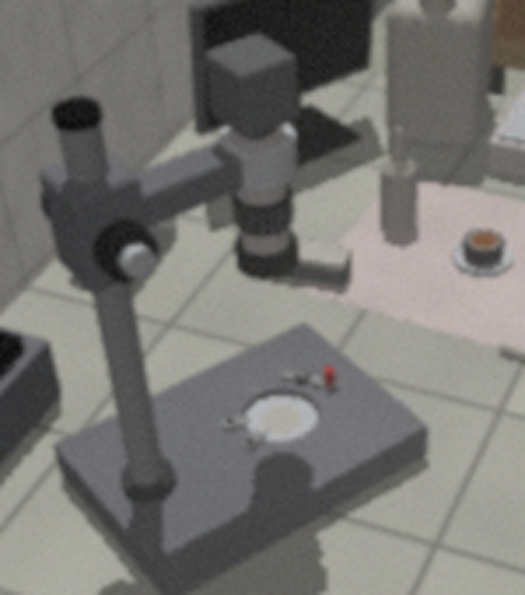

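Run:
```python
from h import *
T=imaging.camera_info('top');S=imaging.camera_info('side')
pt=np.load('pics/top0p.npy');ps=np.load('pics/side0p.npy')
def cen(m,roi):
    mm=np.zeros_like(m,np.uint8);u0,u1,v0,v1=roi;mm[v0:v1,u0:u1]=m[v0:v1,u0:u1]
    n,l,st,c=cv2.connectedComponentsWithStats(mm)
    i=1+np.argmax(st[1:,4]);return c[i],st[i],(l==i).astype(np.uint8)
def amber(p):
    p=p.astype(int);return (p[...,0]>p[...,2]+60)&(p[...,0]<230)&(p[...,1]>p[...,2]+15)
def red(p):
    p=p.astype(int);return (p[...,0]>p[...,1]+70)&(p[...,0]>p[...,2]+70)
c,st,_=cen(amber(pt),(360,410,170,220));print('amber top',c,st,ray(T,*c,26))
c2,st,_=cen(amber(ps),(270,310,135,165));print('amber side',c2,st,ray(S,*c2,26))
c,st,_=cen(red(pt),(250,300,150,190));print('knob top',c,st,ray(T,*c,58))
c,st,_=cen(red(ps),(225,260,170,200));print('knob side',c,st,ray(S,*c,55))
# flange
hsv=cv2.cvtColor(pt,cv2.COLOR_RGB2HSV)
f=lambda x,y,s,o:((x+.5)/s-.5+o[0],(y+.5)/s-.5+o[1])
L=[ray(T,*f(x,y,5,(170,100)),40) for x,y in((62,325),(512,572),(680,262))]
print('corners',L)
e=L[0]-L[1];print('len',np.linalg.norm(e),np.linalg.norm(L[2]-L[1]),'yaw',np.arctan2(e[1],e[0]),np.arctan2(*(L[1]-L[2])[[1,0]])-np.pi/2)
# bright disc
g=pt.min(axis=2)
for th in(110,130,150):
    c,st,m=cen(g>th,(240,275,150,182));
    cs,_=cv2.findContours(m,cv2.RETR_EXTERNAL,cv2.CHAIN_APPROX_NONE);k=max(cs,key=len)
    print(th,st,cv2.fitEllipse(k))
    W=np.array([ray(T,*q[0],40)[:2] for q in k]); 
    for X in W[::3]: pass
    # lower arc only: circle fit
    sel=np.array([q[0][1]>160 for q in k]);A=np.c_[2*W[sel],np.ones(sel.sum())];s=np.linalg.lstsq(A,(W[sel]**2).sum(1),rcond=None)[0];print('circ top',s[:2],np.sqrt(s[2]+s[:2]@s[:2]))
g=ps.min(axis=2)
for th in(110,130,150):
    c,st,m=cen(g>th,(215,245,188,210));
    cs,_=cv2.findContours(m,cv2.RETR_EXTERNAL,cv2.CHAIN_APPROX_NONE);k=max(cs,key=len)
    W=np.array([ray(S,*q[0],40)[:2] for q in k]);A=np.c_[2*W,np.ones(len(W))];s=np.linalg.lstsq(A,(W**2).sum(1),rcond=None)[0];print(th,st,'circ side',s[:2],np.sqrt(s[2]+s[:2]@s[:2]))
```

```text
amber top [386.38554217 193.73493976] [382 189  10  10  83] [ 483.52357162 -377.30698126   26.        ]
amber side [289. 148.] [289 148   1   1   1] [ 481.14919651 -380.37320786   26.        ]
knob top [277.61538462 173.38461538] [276 172   4   4  13] [541.37203698 -70.72950969  58.        ]
knob side [243.5 185.5] [243 185   2   2   4] [545.84960512 -76.03321062  55.        ]
corners [array([575.78778097, 194.06017324,  40.        ]), array([431.92132328, -53.03548887,  40.        ]), array([ 605.15067053, -152.59520536,   40.        ])]
len 285.9262560224991 199.80126099306784 yaw 1.043545636221078 1.049166658955731
110 [243 154  28  25 464] ((256.8902587890625, 166.5374298095703), (22.314390182495117, 26.589710235595703), 117.74947357177734)
circ top [567.73817081 -15.4357382 ] 34.71009234556384
130 [246 157  24  22 408] ((257.4862976074219, 167.18019104003906), (20.322214126586914, 24.112911224365234), 94.50363159179688)
circ top [566.64881988 -16.59665158] 32.32341765698513
150 [246 158  24  20 249] ((257.6239013671875, 167.17349243164062), (19.551315307617188, 23.432809829711914), 90.182861328125)
circ top [566.88843032 -16.6642271 ] 31.42305729069511
110 [215 188  30  22 481] circ side [570.90746403 -13.17601626] 48.69560124852384
130 [218 193  23  14 227] circ side [568.19240904 -11.24862744] 32.26842985283497
150 [221 193  20  13 192] circ side [568.19697337 -12.29327004] 29.37241282032641
```

```bash
cat >> h.py <<'E'
def toolR(hdeg,lean):
    h=np.radians(hdeg);l=np.radians(lean);H=np.array([np.cos(h),np.sin(h),0]);U=np.array([0,0,1.])
    x=np.cos(l)*H+np.sin(l)*U;y=np.sin(l)*H-np.cos(l)*U
    return np.c_[x,y,np.cross(x,y)]
def eeR(s): return Ro.from_euler('xyz',s['ee_rot'],degrees=True).as_matrix()
# model: Rz(q1)Ry(q23)Rz(q4)Ry(q5)Rz(q6) * C ; tool x = M y, tool y = M z, tool z = M x
C=np.array([[0,0,1],[1,0,0],[0,1,0.]])
def wrist(R,q1,q23,s4=1):
    M=R@C.T
    A=(Ro.from_euler('z',q1,degrees=True)*Ro.from_euler('y',q23,degrees=True)).inv()*Ro.from_matrix(M)
    e=A.as_euler('ZYZ',degrees=True);e2=[e[0]-180,-e[1],e[2]+180]
    w=lambda a:(a+180)%360-180
    return [np.round([w(s4*k[0]),k[1],w(k[2])]) for k in(e,e2)]
E
python3 - <<'E'
from h import *
s=state();print(wrist(eeR(s),s['qpos'][0],s['qpos'][1]+s['qpos'][2]), s['time_s'])
for nm,h,q1s in (('seat',60,(-20,)),('seatflip',240,(-20,))):
  for lean in (0,30,40):
    L=lean if h==60 else -lean
    for q1 in q1s:
      for q23 in (110,130): print(nm,lean,q23,*wrist(toolR(h,L),q1,q23))
for h in range(-180,180,30):
  print('pick',h,*wrist(toolR(h,40),-40,125), 'flip(camera high)',*wrist(toolR(h,-40),-40,125))
E
```

```text
[array([ -0.,  72., 179.]), array([180., -72.,  -1.])] 0.15
seat 0 110 [ 0. 70. 10.] [-180.  -70. -170.]
seat 0 130 [ 0. 50. 10.] [-180.  -50. -170.]
seat 30 110 [32. 68. -2.] [-148.  -68.  178.]
seat 30 130 [ 39.  51. -15.] [-141.  -51.  165.]
seat 40 110 [43. 68. -6.] [-137.  -68.  174.]
seat 40 130 [ 51.  55. -22.] [-129.  -55.  158.]
seatflip 0 110 [   0.   70. -170.] [-180.  -70.   10.]
seatflip 0 130 [   0.   50. -170.] [-180.  -50.   10.]
seatflip 30 110 [ 32.  68. 178.] [-148.  -68.   -2.]
seatflip 30 130 [ 39.  51. 165.] [-141.  -51.  -15.]
seatflip 40 110 [ 43.  68. 174.] [-137.  -68.   -6.]
seatflip 40 130 [ 51.  55. 158.] [-129.  -55.  -22.]
pick -180 [ -24.   88. -122.] [156. -88.  58.] flip(camera high) [  50.   33. -168.] [-130.  -33.   12.]
pick -150 [ -39.   75. -143.] [141. -75.  37.] flip(camera high) [ 50.  52. 169.] [-130.  -52.  -11.]
pick -120 [ -48.   58. -162.] [132. -58.  18.] flip(camera high) [ 42.  70. 149.] [-138.  -70.  -31.]
pick -90 [-52.  39. 177.] [128. -39.  -3.] flip(camera high) [ 30.  84. 129.] [-150.  -84.  -51.]
pick -60 [-38.  21. 142.] [142. -21. -38.] flip(camera high) [ 13.  93. 106.] [-167.  -93.  -74.]
pick -30 [23. 17. 60.] [-157.  -17. -120.] flip(camera high) [-6. 95. 82.] [174. -95. -98.]
pick 0 [50. 33. 12.] [-130.  -33. -168.] flip(camera high) [-24.  88.  58.] [ 156.  -88. -122.]
pick 30 [ 50.  52. -11.] [-130.  -52.  169.] flip(camera high) [-39.  75.  37.] [ 141.  -75. -143.]
pick 60 [ 42.  70. -31.] [-138.  -70.  149.] flip(camera high) [-48.  58.  18.] [ 132.  -58. -162.]
pick 90 [ 30.  84. -51.] [-150.  -84.  129.] flip(camera high) [-52.  39.  -3.] [128. -39. 177.]
pick 120 [ 13.  93. -74.] [-167.  -93.  106.] flip(camera high) [-38.  21. -38.] [142. -21. 142.]
pick 150 [ -6.  95. -98.] [174. -95.  82.] flip(camera high) [  23.   17. -120.] [-157.  -17.   60.]
```

```bash
cat >> h.py <<'E'
def to(pos,R,s=None):
    s=s or state();R0=eeR(s)
    d=R0.T@(np.array(pos)-s['ee_pos'])/10;w=Ro.from_matrix(R0.T@R).as_rotvec(degrees=True)
    print('t',round(s['time_s'],2),'delta',np.round(d,2).tolist(),'twist',np.round(w,1).tolist(),'|d|mm',round(10*np.linalg.norm(d)),'ang',round(np.linalg.norm(w),1))
def tcp_for(ins,h,lean,back=0,off=(10,19.3),tilt=0):
    # ins: underside centre; off (along h, up)
    R=toolR(h,lean);H=np.array([np.cos(np.radians(h)),np.sin(np.radians(h)),0])
    return np.array(ins)+H*off[0]+np.array([0,0,off[1]])-R[:,1]*back,R
E
python3 - <<'E'
from h import *
p,R=tcp_for([483,-378,0],-90,40,back=110);print(p);to(p,R)
E
```

```text
[ 483.         -317.29336293  103.56488874]
t 0.15 delta [-30.14, 10.99, -8.14] twist [22.6, -62.0, -35.6] |d|mm 331 ang 75.0
```

```bash
python3 -m pendant '[{"delta_pos":[-6,1,-1.6],"twist":[4,-11,-6],"grip":100},{"delta_pos":[-12,2,-3.2],"twist":[6,-16,-10],"grip":100},{"delta_pos":[-18,3,-4.8],"twist":[8,-24,-14],"grip":100},{"delta_pos":[-24,4,-6.4],"twist":[11,-30,-17.5],"grip":100},{"delta_pos":[-28,5,-8],"twist":[12,-36,-20],"grip":100}]' 45
python3 - <<'E'
from h import *
s=state();print(s['qpos'],s['ee_pos'],s['force'])
p,R=tcp_for([483,-378,0],-90,40,back=110);to(p,R)
E
```

```text
time_s: 0.65
ee_pos: [433.5, -357.3, 172.6]
ee_rot: [-84.6, -22.5, -119.0]
force: [0.3, -0.6, 0.9]
gripper_width: 91.4
[-27.46439125  16.67738689 102.5800946  -26.6952629   58.49656875
  14.1842321 ] [ 433.47855871 -357.25088813  172.62817823] [ 0.30540759 -0.56548138  0.89557276]
t 0.65 delta [-8.09, 4.33, 1.99] twist [9.8, -25.7, -15.9] |d|mm 94 ang 31.8
```

```bash
python3 -m pendant '[{"delta_pos":[-2,1,0.5],"twist":[2,-6,-4],"grip":100},{"delta_pos":[-4,2,1],"twist":[4.5,-12,-7.5],"grip":100},{"delta_pos":[-6,3,1.5],"twist":[7,-18,-11],"grip":100},{"delta_pos":[-8.1,4.3,2],"twist":[9.8,-25.7,-15.9],"grip":100},{"delta_pos":[-8.1,4.3,2],"twist":[9.8,-25.7,-15.9],"grip":100}]' 45
python3 - <<'E'
from h import *
s=state();print(s['qpos'],s['ee_pos'],s['ee_rot'],s['qvel'].round(1))
c=imaging.camera_info('wrist');p,d=imaging.grab_frame('wrist')
cv2.imwrite('pics/w1.png',p[:,:,::-1]);np.save('pics/w1p.npy',p);np.save('pics/w1d.npy',d);np.savez('pics/w1c.npz',**c)
print(proj(c,[483,-378,26]))
E
```

```text
time_s: 1.15
ee_pos: [480.6, -316.0, 100.2]
ee_rot: [-90.6, -39.7, -89.6]
force: [-0.4, 0.2, 0.3]
gripper_width: 91.2
[-13.23007553  23.1048537  114.75853737 -56.46808786  48.36586163
  28.07632235] [ 480.59241858 -315.99986742  100.15479065] [-90.63710561 -39.67280167 -89.6053261 ] [-1.1 -2.4 -0.5 -6.   2.5 -0.6]
[257.58033146 194.47881035]
```

View pics/w1.png

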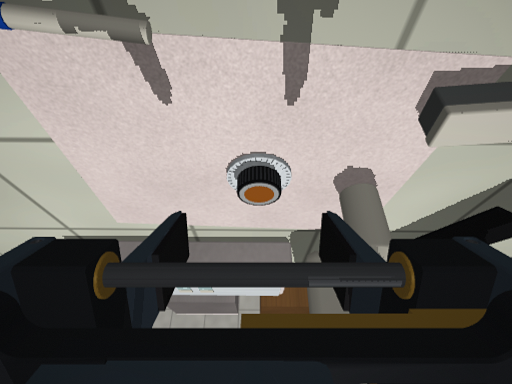

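Run:
```python
from h import *
p=np.load('pics/w1p.npy').astype(int);c=dict(np.load('pics/w1c.npz'))
m=((p[...,0]>p[...,2]+60)&(p[...,1]>p[...,2]+15)).astype(np.uint8);m[:170]=0;m[215:]=0;m[:,:220]=0;m[:,300:]=0
n,l,st,ce=cv2.connectedComponentsWithStats(m);i=1+np.argmax(st[1:,4]);print(ce[i],st[i]);print('insert',ray(c,*ce[i],26))
k=max(cv2.findContours((l==i).astype(np.uint8),0,1)[0],key=len);W=np.array([ray(c,*q[0],26)[:2] for q in k]);print(W.min(0),W.max(0))
T=imaging.camera_info('top');S=imaging.camera_info('side')
print('dropper nozzle top',ray(T,398+6,145,125),'base side',ray(S,264,149,0))
d=np.load('pics/w1d.npy')
for u,v in((375,195),(375,215),(360,190)):
    z=d[v,u];X=np.array(c['R']).T@(np.array([(u-c['cx'])/c['fx']*z,(v-c['cy'])/c['fy']*z,z])-c['t']);print(u,v,X)
# flange outline in depth/gray: world pts with z in 3..9 near insert
vv,uu=np.mgrid[140:215,215:305];z=d[140:215,215:305]
X=np.stack([(uu-c['cx'])/c['fx']*z,(vv-c['cy'])/c['fy']*z,z],-1)-c['t'];X=X@c['R']
for lo,hi in((3.5,9),(22,30)):
    P=X[(X[...,2]>lo)&(X[...,2]<hi)&(z>0)];print(lo,len(P),P.min(0),P.max(0),P.mean(0))
```

```text
[258.52519894 193.75331565] [244 186  30  16 377]
insert [ 483.95893888 -376.61983258   26.        ]
[ 468.89251326 -390.89742632] [ 499.12988387 -362.63201926]
dropper nozzle top [ 595.32080299 -397.13022701  125.        ] base side [ 585.01059968 -371.60588326    0.        ]
375 195 [ 612.40243318 -393.03643743   15.85934849]
375 215 [ 605.52494292 -391.30780357   41.90170926]
360 190 [ 597.0394117  -392.5053921     9.69228855]
3.5 1022 [ 449.87848955 -399.05739668    3.51603434] [ 518.87143514 -341.68340851    8.8526324 ] [ 483.89119744 -360.60446689    6.23524331]
22 988 [ 461.60173644 -399.62585114   22.05236623] [ 506.18900633 -352.78559991   27.87442133] [ 483.79944335 -372.53646043   26.18667229]
```

Run:
```python
from h import *
p,R=tcp_for([484,-376.6,0],-90,40);to(p,R)
```

```text
t 1.2 delta [0.04, 10.78, 0.4] twist [0.4, 0.1, -0.3] |d|mm 108 ang 0.5
```

```bash
python3 -m pendant '[{"delta_pos":[0,3,0.4],"twist":[0.4,0.1,-0.3],"grip":100},{"delta_pos":[0,6,0.4],"twist":[0.4,0.1,-0.3],"grip":100},{"delta_pos":[0,8.5,0.4],"twist":[0.4,0.1,-0.3],"grip":100},{"delta_pos":[0,10.3,0.4],"twist":[0.4,0.1,-0.3],"grip":100},{"delta_pos":[0,10.3,0.4],"twist":[0.4,0.1,-0.3],"grip":100}]'
python3 - <<'E'
from h import *
s=state();p,R=tcp_for([484,-376.6,0],-90,40);to(p,R);print(s['ee_pos'],p,s['force'])
p,d=imaging.grab_frame('wrist');cv2.imwrite('pics/w2.png',p[:,:,::-1])
E
```

```text
time_s: 1.7
ee_pos: [484.3, -387.2, 24.6]
ee_rot: [-89.6, -40.1, -90.7]
force: [-0.9, -1.0, -0.6]
gripper_width: 91.3
t 1.7 delta [-0.39, 0.37, -0.03] twist [0.0, -0.5, 0.1] |d|mm 5 ang 0.6
[ 484.26146968 -387.23980668   24.62271787] [ 484.  -386.6   19.3] [-0.9242675  -1.00641928 -0.58050932]
```

View pics/w2.png

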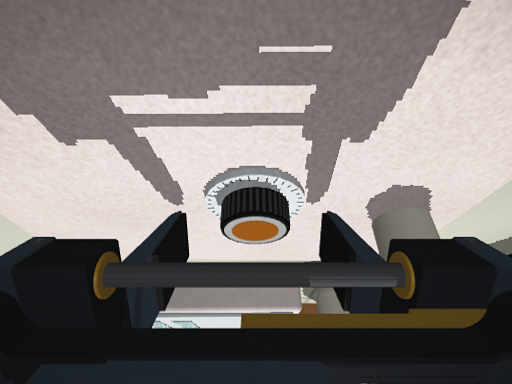

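```bash
python3 -m pendant '[{"delta_pos":[-0.4,0.37,0],"twist":[0,-0.4,0],"grip":100},{"delta_pos":[-0.4,0.37,0],"twist":[0,-0.4,0],"grip":100},{"delta_pos":[-0.4,0.37,0],"twist":[0,-0.4,0],"grip":40},{"delta_pos":[-0.4,0.37,0],"twist":[0,-0.4,0],"grip":40},{"delta_pos":[-0.4,0.37,0],"twist":[0,-0.4,0],"grip":40}]' 50
python3 -m pendant '[{"delta_pos":[0,0,0],"twist":[0,0,0],"grip":30},{"delta_pos":[0,0,0],"twist":[0,0,0],"grip":30},{"delta_pos":[0,0,0],"twist":[0,0,0],"grip":30},{"delta_pos":[0,0,0],"twist":[0,0,0],"grip":30},{"delta_pos":[0,0,0],"twist":[0,0,0],"grip":30}]' 50
python3 - <<'E'
from h import *
s=state();print(s['ee_pos'],s['force'],s['qpos'])
p,d=imaging.grab_frame('wrist');cv2.imwrite('pics/w3.png',p[:,:,::-1])
E
```

```text
time_s: 2.25
ee_pos: [485.7, -384.0, 19.9]
ee_rot: [-89.8, -40.1, -89.9]
force: [-0.1, -0.3, 0.2]
gripper_width: 70.1
time_s: 2.75
ee_pos: [485.4, -384.2, 19.5]
ee_rot: [-89.9, -40.1, -89.9]
force: [1.3, 0.6, 0.7]
gripper_width: 44.4
[ 485.44978619 -384.16228491   19.45133112] [1.26848134 0.5979994  0.68336295] [-20.40694421  31.86820161 116.04293996 -70.47025471  39.74901096
  39.11131201]
```

View pics/w3.png

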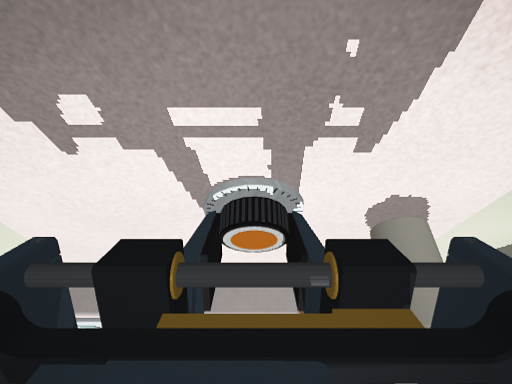

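```bash
python3 -m pendant '[{"delta_pos":[0.64,-0.77,0],"twist":[0,0,0],"grip":30},{"delta_pos":[2.5,-3,0],"twist":[0,0,0],"grip":30},{"delta_pos":[5,-6,0],"twist":[0,0,0],"grip":30},{"delta_pos":[7.5,-9,0],"twist":[0,0,0],"grip":30},{"delta_pos":[9,-10.8,0],"twist":[0,0,0],"grip":30}]'
python3 - <<'E'
from h import *
from scipy.optimize import least_squares
s=state();print(repr(s['ee_pos']),s['force'],repr(s['qpos']),s['gripper_width'])
D=[([-6.58900959e+01,1.83510192e+01,8.97063239e+01,0,7.20428482e+01,-1.145],[245.11476113,-519.58439407,213.12706523]),
([-27.46439125,16.67738689,102.5800946,-26.6952629,58.49656875,14.1842321],[433.47855871,-357.25088813,172.62817823]),
([-13.23007553,23.1048537,114.75853737,-56.46808786,48.36586163,28.07632235],[480.59241858,-315.99986742,100.15479065]),
([-20.40694421,31.86820161,116.04293996,-70.47025471,39.74901096,39.11131201],[485.44978619,-384.16228491,19.45133112]),(s['qpos'],s['ee_pos'])]
def fk(q,L):
    a1,d1,L2,a3,L3,Lt=L
    r=Ro.from_euler('z',q[0],degrees=True);r2=r*Ro.from_euler('y',q[1],degrees=True);r3=r2*Ro.from_euler('y',q[2],degrees=True)
    M=r3*Ro.from_euler('ZYZ',[q[3],q[4],q[5]],degrees=True)
    return r.apply([a1,0,d1])+r2.apply([0,0,L2])+r3.apply([a3,0,L3])+M.apply([0,0,Lt]), M
f=lambda L:np.concatenate([fk(q,L)[0]-e for q,e in D]+[1e-3*(L-np.array([0,300,400,0,400,250]))])
r=least_squares(f,[0,300,400,0,400,250]);print(r.x.round(1),np.abs(r.fun).max())
for q,e in D: print((fk(q,r.x)[0]-e).round(1))
M=fk(D[-1][0],r.x)[1].as_matrix();print((M@np.array([[0,0,1],[-1,0,0],[0,1,0.]])).round(3), eeR(s).round(3),sep='\n')
E
```

```text
time_s: 3.3
ee_pos: [485.7, -383.6, 162.6]
ee_rot: [-89.7, -40.1, -90.1]
force: [0.7, -0.5, -1.1]
gripper_width: 44.8
array([ 485.74837538, -383.56144761,  162.64577834]) [ 0.66486464 -0.48366943 -1.05813655] array([-20.34567468,  19.7634195 , 108.48686003, -52.71483413,
        49.22627937,  14.59401379]) 44.780933518854134
[ 11.6 122.7 583.1  21.7 406.7 315.8] 10.374342111279162
[-10.4  -4.9   0.5]
[-1.6 -3.6  0.4]
[ 1.3  0.6 -0.3]
[0.2 0.4 0.8]
[-1.5  1.  -1.5]
[[-0.001  0.005 -1.   ]
 [-0.765 -0.645 -0.003]
 [ 0.645 -0.765 -0.004]]
[[-0.001  0.005  1.   ]
 [-0.765 -0.645  0.003]
 [ 0.645 -0.765  0.004]]
```

```bash
cat >> h.py <<'E'
from scipy.optimize import least_squares
CT=np.array([[0,0,-1],[-1,0,0],[0,1,0.]])
D=[([-6.58900959e+01,1.83510192e+01,8.97063239e+01,0,7.20428482e+01,-1.145],[245.11476113,-519.58439407,213.12706523]),
([-27.46439125,16.67738689,102.5800946,-26.6952629,58.49656875,14.1842321],[433.47855871,-357.25088813,172.62817823]),
([-13.23007553,23.1048537,114.75853737,-56.46808786,48.36586163,28.07632235],[480.59241858,-315.99986742,100.15479065]),
([-20.40694421,31.86820161,116.04293996,-70.47025471,39.74901096,39.11131201],[485.44978619,-384.16228491,19.45133112]),
([-20.34567468,19.7634195 ,108.48686003,-52.71483413,49.22627937,14.59401379],[485.74837538,-383.56144761,162.64577834])]
def fk(q,L):
    a1,d1,L2,a3,L3,Lt,b,w=L
    E=lambda a,x:Ro.from_euler(a,x,degrees=True)
    r=E('z',q[0]);r2=r*E('y',q[1]);r3=r2*E('y',q[2]);r4=r3*E('z',q[3]);r5=r4*E('y',q[4]);M=r5*E('z',q[5])
    return r.apply([a1,b,d1])+r2.apply([0,0,L2])+r3.apply([a3,0,L3])+r5.apply([w,0,Lt]), M.as_matrix()@CT
L0=np.array([0,300,400,0,400,250,0,0.])
LF=least_squares(lambda L:np.concatenate([fk(q,L)[0]-e for q,e in D]+[2e-3*(L-L0)]),L0).x
LO=[-178,-48.3,12.3,-77,2.8,-146.5];HI=[178,115.4,149.7,257,150.4,146.5]
def ik(p,R,q0,free=True):
    lo,hi=(np.array(LO)-400*np.array([0,0,0,0,0,1]),np.array(HI)+400*np.array([0,0,0,0,0,1])) if free else (LO,HI)
    f=lambda q:np.concatenate([(fk(q,LF)[0]-p)/5,60*(Ro.from_matrix(fk(q,LF)[1].T@R).as_rotvec())])
    r=least_squares(f,q0,bounds=(lo,hi));return r.x.round(1),r.cost
E
python3 - <<'E'
from h import *
print(LF.round(1))
for q,e in D: print((fk(q,LF)[0]-e).round(1))
S=np.array([568,-16.3,32])
for lean in(20,30,40):
  for h in(60,70,80,90,100):
    p,R=tcp_for(S,h,lean,off=(8,19.5));print(lean,h,*ik(p,R,[-20,30,110,43,65,140]))
E
```

```text
[  0.  140.4 591.7  25.2 417.  335.6  11.5   0. ]
[-0.  0.  0.]
[ 0. -0. -0.]
[ 0. -0. -0.]
[-0.  0.  0.]
[ 0.  0. -0.]
20 60 [-13.2  24.7 110.   28.7  43.  176. ] 1.5011147461653408e-27
20 70 [-13.6  26.  107.6  27.4  47.6 167.5] 4.632266173764294e-28
20 80 [-13.6  27.3 105.   25.7  51.9 159.6] 1.7156033347079842e-26
20 90 [-13.4  28.6 102.5  23.6  56.1 152.1] 7.402016135619008e-28
20 100 [-12.8  29.9 100.   21.4  60.  144.8] 1.259645149561391e-27
30 60 [-18.9  25.8 113.2  44.7  44.2 157.4] 5.990702765621011e-28
30 70 [-19.2  27.6 109.5  40.5  50.3 152.3] 1.1564214803733834e-24
30 80 [-19.   29.5 105.7  36.6  56.  147.2] 2.06404602086327e-27
30 90 [-18.3  31.3 101.8  32.7  61.5 142. ] 4.355093931690747e-28
30 100 [-17.3  33.1  98.1  29.   66.5 136.8] 5.09226745194329e-28
40 60 [-24.2  28.3 115.9  58.3  48.8 140.7] 6.290223389846625e-22
40 70 [-24.3  30.4 111.   51.2  55.3 139.1] 4.8051979668802504e-27
40 80 [-23.7  32.7 106.   45.2  61.6 136.8] 2.387727521681396e-27
40 90 [-22.6  34.9 101.   39.9  67.8 133.9] 5.43493688194913e-28
40 100 [-21.1  37.1  96.2  35.   73.6 130.6] 8.62830940075738e-28
```

```bash
cat >> h.py <<'E'
YAW=np.degrees(1.046)
def SR(yaw=None): return Ro.from_euler('z',YAW if yaw is None else yaw,degrees=True).as_matrix()
def ins2tcp(S,dx,dy,dz,tilt,h,lean=40,off=(7.6,19.5)):
    """insert centre at (dx,dy,dz) in seat frame, tilted (front up) tilt deg -> TCP pos,R"""
    Rs=SR();Q=Rs@Ro.from_euler('y',tilt,degrees=True).as_matrix()@Rs.T
    Rt=toolR(h,lean);H=np.array([np.cos(np.radians(h)),np.sin(np.radians(h)),0])
    o=H*off[0]+np.array([0,0,off[1]])
    c=np.array(S)+Rs@np.array([dx,dy,dz]);return c+Q@o,Q@Rt,c
def clear(S,p,R):
    g=np.array([(x,-y,z) for x in np.linspace(-38,38,9) for y in np.linspace(79,260,30) for z in np.linspace(-89,89,19)]+
      [(-81+dx,-y,dz) for y in np.linspace(160,230,8) for dx in(-20,0,20) for dz in(-25,0,25)])
    P=(g@R.T+p-np.array(S)*[1,1,0])@SR()   # scope frame
    head=np.where(P[:,2]>215,np.hypot(P[:,0],P[:,1])-27,np.hypot(np.maximum(0,np.hypot(P[:,0],P[:,1])-27),220-P[:,2])).min()
    br=np.where((P[:,2]>300),np.hypot(np.maximum(0,-P[:,0]-30),np.maximum(0,abs(P[:,1])-35)),999).min()
    kn=np.hypot(np.maximum(0,np.hypot(P[:,0]+63,P[:,1]+5)-5.5),np.maximum(0,P[:,2]-61.5)).min()
    return head.round(1),br.round(1),kn.round(1),P[:,2].min().round(1)
E
python3 - <<'E'
from h import *
S=np.array([568,-16.3,32])
for h in(60,70,75,80,90,100):
  for (dx,dz,t) in((-7,50,9),(-7,7,9),(-1,6,9),(0,0,0)):
    p,R,c=ins2tcp(S,dx,0,dz,t,h);q,cost=ik(p,R,[-20,30,110,43,65,140]);print(h,(dx,dz,t),q,round(cost,3),clear(S,p,R))
E
```

```text
60 (-7, 50, 9) [-19.9  21.9 110.8  41.7  49.6 161.7] 0.0 (np.float64(-3.2), np.float64(45.2), np.float64(86.8), np.float64(148.2))
60 (-7, 7, 9) [-19.9  25.4 113.3  45.5  45.3 156.1] 0.0 (np.float64(19.8), np.float64(999.0), np.float64(43.8), np.float64(105.2))
60 (-1, 6, 9) [-19.3  25.6 113.2  45.8  44.9 156.4] 0.0 (np.float64(15.1), np.float64(999.0), np.float64(42.7), np.float64(104.2))
60 (0, 0, 0) [-24.3  28.3 115.9  58.2  48.8 140.7] 0.0 (np.float64(43.9), np.float64(999.0), np.float64(26.6), np.float64(87.6))
70 (-7, 50, 9) [-20.3  24.6 106.1  37.9  57.4 157.1] 0.0 (np.float64(-2.8), np.float64(40.4), np.float64(86.6), np.float64(145.6))
70 (-7, 7, 9) [-20.3  27.9 108.5  40.4  53.  152.7] 0.0 (np.float64(20.2), np.float64(70.9), np.float64(43.7), np.float64(102.6))
70 (-1, 6, 9) [-19.6  28.  108.4  40.6  52.7 153.1] 0.0 (np.float64(15.7), np.float64(72.5), np.float64(42.6), np.float64(101.6))
70 (0, 0, 0) [-24.3  30.4 111.   51.2  55.3 139.1] 0.0 (np.float64(43.9), np.float64(999.0), np.float64(26.5), np.float64(87.6))
75 (-7, 50, 9) [-20.2  26.  103.7  36.   61.1 154.8] 0.0 (
[... 1318 characters left out ...]
float64(73.8), np.float64(43.6), np.float64(95.7))
90 (0, 0, 0) [-22.6  34.9 101.   39.9  67.8 133.9] 0.0 (np.float64(43.9), np.float64(999.0), np.float64(27.9), np.float64(87.6))
100 (-7, 50, 9) [-17.8  32.9  91.6  27.1  78.3 143.3] 0.0 (np.float64(0.2), np.float64(36.3), np.float64(88.4), np.float64(136.6))
100 (-7, 7, 9) [-17.8  35.6  93.8  27.6  73.9 140.9] 0.0 (np.float64(24.2), np.float64(75.4), np.float64(46.6), np.float64(93.6))
100 (-1, 6, 9) [-17.3  35.8  93.6  27.8  73.8 141.3] 0.0 (np.float64(20.6), np.float64(75.6), np.float64(44.9), np.float64(92.6))
100 (0, 0, 0) [-21.1  37.1  96.2  35.   73.6 130.6] 0.0 (np.float64(43.9), np.float64(999.0), np.float64(30.4), np.float64(87.6))
```

Run:
```python
from h import *
s=state();q=s['qpos']
for h,l,p in((-130,30,(500,-340,230)),(-170,20,(510,-290,230)),(-210,20,(520,-230,230)),(-240,30,(540,-150,230)),(-260,40,(577,-67,210))):
    q,c=ik(np.array(p),toolR(h,l),q,True);print(h,q,round(c,3))
S=np.array([568,-16.3,32]);print(clear(S,np.array([577,-67,210.]),toolR(-260,40)))
to((500,-340,230),toolR(-130,30))
```

```text
-130 [-20.2  25.5  82.6 -28.2  83.8  25.9] 0.0
-170 [-24.4  28.   74.8 -11.2  93.8  56.5] 0.0
-210 [-25.9  28.4  74.2   1.4  97.3  94.1] 0.0
-240 [-26.3  29.8  75.3  16.4 100.1 123. ] 0.0
-260 [-25.4  30.4  82.2  31.6  92.8 138.9] 0.0
(np.float64(46.2), np.float64(35.8), np.float64(199.1), np.float64(246.1))
t 3.3 delta [1.01, -7.95, 1.47] twist [-23.3, 32.8, 9.6] |d|mm 81 ang 41.3
```

```bash
python3 -m pendant '[{"delta_pos":[0.2,-1.6,0.3],"twist":[-4.7,6.6,1.9],"grip":30},{"delta_pos":[0.4,-3.2,0.6],"twist":[-9.3,13.1,3.8],"grip":30},{"delta_pos":[0.6,-4.8,0.9],"twist":[-14,19.7,5.8],"grip":30},{"delta_pos":[0.8,-6.4,1.2],"twist":[-18.6,26.2,7.7],"grip":30},{"delta_pos":[1,-8,1.5],"twist":[-23.3,32.8,9.6],"grip":30}]'
python3 - <<'E'
from h import *
to((510,-290,230),toolR(-170,20))
E
```

```text
time_s: 3.8
ee_pos: [500.2, -338.3, 227.6]
ee_rot: [-90.3, -30.0, -130.2]
force: [0.2, -0.5, -2.4]
gripper_width: 44.2
t 3.8 delta [-3.62, -2.36, -2.38] twist [-16.6, 36.1, 9.7] |d|mm 49 ang 40.9
```

```bash
python3 -m pendant '[{"delta_pos":[-0.7,-0.5,-0.5],"twist":[-3.3,7.2,1.9],"grip":30},{"delta_pos":[-1.4,-0.9,-1],"twist":[-6.6,14.4,3.9],"grip":30},{"delta_pos":[-2.2,-1.4,-1.4],"twist":[-10,21.7,5.8],"grip":30},{"delta_pos":[-2.9,-1.9,-1.9],"twist":[-13.3,28.9,7.8],"grip":30},{"delta_pos":[-3.6,-2.4,-2.4],"twist":[-16.6,36.1,9.7],"grip":30}]'
python3 - <<'E'
from h import *
to((520,-230,230),toolR(-210,20))
E
```

```text
time_s: 4.3
ee_pos: [509.6, -290.5, 229.5]
ee_rot: [-90.0, -20.0, -170.0]
force: [-0.3, 0.2, -2.3]
gripper_width: 44.7
t 4.3 delta [-1.93, -0.76, -5.78] twist [-13.7, 37.6, -0.0] |d|mm 61 ang 40.0
```

```bash
python3 -m pendant '[{"delta_pos":[-0.4,-0.2,-1.2],"twist":[-2.7,7.5,0],"grip":30},{"delta_pos":[-0.8,-0.3,-2.3],"twist":[-5.5,15,0],"grip":30},{"delta_pos":[-1.2,-0.5,-3.5],"twist":[-8.2,22.6,0],"grip":30},{"delta_pos":[-1.5,-0.6,-4.6],"twist":[-11,30.1,0],"grip":30},{"delta_pos":[-1.9,-0.8,-5.8],"twist":[-13.7,37.6,0],"grip":30}]'
python3 - <<'E'
from h import *
to((540,-150,230),toolR(-240,30))
E
```

```text
time_s: 4.8
ee_pos: [519.2, -230.0, 230.4]
ee_rot: [-89.9, -20.0, 149.9]
force: [0.4, 0.8, -2.7]
gripper_width: 44.5
t 4.8 delta [2.07, 0.78, -7.97] twist [-12.8, 27.1, -9.8] |d|mm 83 ang 31.5
```

```bash
python3 -m pendant '[{"delta_pos":[0.4,0.2,-1.6],"twist":[-2.6,5.4,-2],"grip":30},{"delta_pos":[0.8,0.3,-3.2],"twist":[-5.1,10.8,-3.9],"grip":30},{"delta_pos":[1.2,0.5,-4.8],"twist":[-7.7,16.3,-5.9],"grip":30},{"delta_pos":[1.7,0.6,-6.4],"twist":[-10.2,21.7,-7.8],"grip":30},{"delta_pos":[2.1,0.8,-8],"twist":[-12.8,27.1,-9.8],"grip":30}]'
python3 - <<'E'
from h import *
to((577,-67,210),toolR(-260,40))
E
```

```text
time_s: 5.3
ee_pos: [539.6, -149.3, 230.1]
ee_rot: [-90.0, -30.1, 120.1]
force: [-0.1, 0.1, -0.8]
gripper_width: 44.5
t 5.3 delta [3.53, 4.37, -7.36] twist [-11.5, 16.5, -9.8] |d|mm 93 ang 22.4
```

```bash
python3 -m pendant '[{"delta_pos":[0.9,1.1,-1.8],"twist":[-2.9,4.1,-2.5],"grip":30},{"delta_pos":[1.8,2.2,-3.7],"twist":[-5.8,8.3,-4.9],"grip":30},{"delta_pos":[2.6,3.3,-5.5],"twist":[-8.6,12.4,-7.4],"grip":30},{"delta_pos":[3.5,4.4,-7.4],"twist":[-11.5,16.5,-9.8],"grip":30},{"delta_pos":[3.5,4.4,-7.4],"twist":[-11.5,16.5,-9.8],"grip":30}]'
cat >> h.py <<'E'
def snap(name,cam='wrist'):
    c=imaging.camera_info(cam);p,d=imaging.grab_frame(cam)
    cv2.imwrite(f'pics/{name}.png',p[:,:,::-1]);np.savez(f'pics/{name}.npz',p=p,d=d,**c)
def load(name): 
    z=dict(np.load(f'pics/{name}.npz'));return z['p'],z['d'],z
E
python3 - <<'E'
from h import *
s=state();print(s['ee_pos'],s['ee_rot'],s['force'],s['torque'],s['qvel'].round(1));snap('w4')
E
```

```text
time_s: 5.8
ee_pos: [575.6, -66.3, 208.3]
ee_rot: [-89.8, -40.0, 100.2]
force: [-1.3, -0.1, -2.2]
gripper_width: 44.8
[575.59152753 -66.30450048 208.30265898] [-89.79004085 -40.00930836 100.16518401] [-1.27150674 -0.06188584 -2.21976297] [-0.47820057 -0.1129163   0.01927199] [-0.6 -0.7 -3.1 -3.5  2.  -2.5]
```

View pics/w4.png

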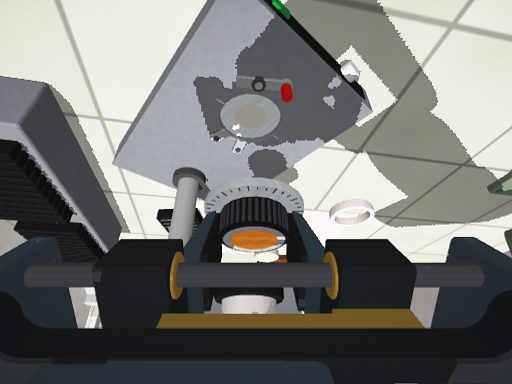

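Run:
```python
from h import *
p,d,c=load('w4')
cv2.imwrite('pics/w4c.png',cv2.resize(p[60:170,170:330,::-1],None,fx=5,fy=5,interpolation=cv2.INTER_CUBIC))
# depth points
vv,uu=np.mgrid[60:170,170:330];z=d[60:170,170:330]
X=(np.stack([(uu-c['cx'])/c['fx']*z,(vv-c['cy'])/c['fy']*z,z],-1)-c['t'])@c['R']
ok=z>0
print('z hist',np.histogram(X[ok][:,2],bins=[20,26,29,30,31,32,33,34,36,38,39,40,41,42,44,46,50,60,70]))
m=ok&(X[...,2]<36.5)&(X[...,2]>26)&(np.hypot(X[...,0]-568,X[...,1]+16)<50)
P=X[m];print('floor pts',len(P),P.min(0),P.max(0),P.mean(0),np.median(P[:,2]))
h,_=cv2.findContours(m.astype(np.uint8),0,cv2.CHAIN_APPROX_NONE);k=max(h,key=len)[:,0];print(cv2.fitEllipse(k.astype(np.float32)))
```

```text
z hist (array([   8,   10,    4,   10,  121,  997,  909,  154,   81,  147, 2762,
       8254, 2293,  240,  556,  180,   71,   86]), array([20, 26, 29, 30, 31, 32, 33, 34, 36, 38, 39, 40, 41, 42, 44, 46, 50,
       60, 70]))
floor pts 2159 [534.02781389 -47.49857967  30.63601139] [605.66912957  20.68095971  36.49960684] [569.93447512 -14.70049869  33.04490588] 32.98719774830536
((79.69843292236328, 56.7447509765625), (44.811763763427734, 59.49475860595703), 91.39678192138672)
```

View pics/w4c.png

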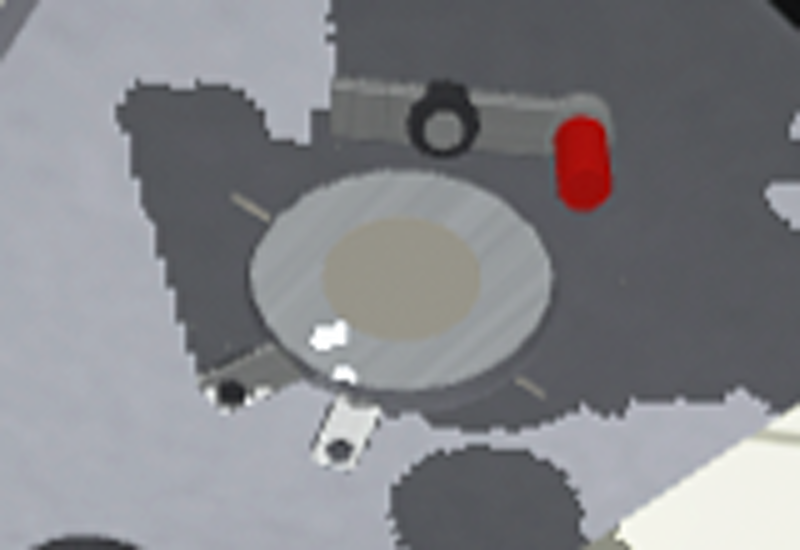

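Run:
```python
from h import *
p,d,c=load('w4')
f=lambda x,y:((x+.5)/5-.5+170,(y+.5)/5-.5+60)
hsv=cv2.cvtColor(p,cv2.COLOR_RGB2HSV)
m=np.zeros(p.shape[:2],np.uint8);q=p.astype(int);mm=(q[...,0]-q[...,2]>5);m[98:135,230:272]=mm[98:135,230:272]
n,l,st,ce=cv2.connectedComponentsWithStats(m);i=1+np.argmax(st[1:,4]);print('cream',ce[i],st[i],ray(c,*ce[i],32))
k=max(cv2.findContours((l==i).astype(np.uint8),0,1)[0],key=len);e=cv2.fitEllipse(k);print(e,ray(c,*e[0],32));W=np.array([ray(c,*x[0],32)[:2] for x in k]);A=np.c_[2*W,np.ones(len(W))];s=np.linalg.lstsq(A,(W**2).sum(1),rcond=None)[0];print('circ',s[:2],np.sqrt(s[2]+s[:2]@s[:2]))
P={'cream':(401,279,32),'boss_top':(443,128,47.5),'knobtop':(583,192,61.5),'knobbot':(583,130,45),'mk1':(250,208,40),'mk2':(530,387,40),'clawL':(232,392,44),'clawR':(340,450,44)}
for n,(x,y,z) in P.items(): print(n,ray(c,*f(x,y),z).round(1))
# floor disc edges (z=32 for far edge bottom? )
for n,x,y,z in(('left',249,272,32),('right',553,278,32),('bottom',398,393,32),('rimtop',400,170,40)): print(n,ray(c,*f(x,y),z).round(1))
for n,u,v in(('cornerF',371,108),('cornerL',113,162)): print(n,ray(c,u,v,40).round(1))
a=ray(c,*f(250,208),40);b=ray(c,*f(530,387),40);print('mark dist',np.linalg.norm(a-b),np.degrees(np.arctan2(*(a-b)[[1,0]])),(a+b)/2)
kb=ray(c,*f(583,160),53)-ray(c,*f(443,128),47.5);print('knob rel',kb,np.linalg.norm(kb[:2]),np.degrees(np.arctan2(kb[1],kb[0])))
```

```text
cream [249.93159609 115.26872964] [235 103  31  25 614] [570.07310259 -16.85835918  32.        ]
((249.9193572998047, 115.26041412353516), (23.88974952697754, 30.688283920288086), 91.57244110107422) [570.08962464 -16.8682486   32.        ]
circ [569.93155965 -16.02581918] 18.270087373021767
cream [570.2 -16.6  32. ]
boss_top [570.5 -69.5  47.5]
knobtop [542.5 -69.9  61.5]
knobbot [542.  -72.3  45. ]
mk1 [607.2 -37.2  40. ]
mk2 [533.3   5.1  40. ]
clawL [607.5  16.1  44. ]
clawR [578.1  32.5  44. ]
left [606.1 -12.3  32. ]
right [534.5 -23.4  32. ]
bottom [564.6  21.1  32. ]
rimtop [576.5 -52.7  40. ]
cornerF [438.6 -58.1  40. ]
cornerL [748.   93.6  40. ]
mark dist 85.14715975384198 -29.769880458412025 [570.28229144 -16.0423116   40.        ]
knob rel [-28.28079751  -1.59370598   5.5       ] 28.32566691965536 -176.7746259270769
```

Run:
```python
from h import *
p,d,c=load('w4');s=state();R=eeR(s);e=s['ee_pos']
q=p.astype(int);m=((q[...,0]>q[...,2]+60)&(q[...,1]>q[...,2]+15)).astype(np.uint8);m[:225]=0;m[255:]=0;m[:,:215]=0;m[:,295:]=0
n,l,st,ce=cv2.connectedComponentsWithStats(m);i=1+np.argmax(st[1:,4]);print(ce[i],st[i])
Rc=np.array(c['R'])@R;tc=np.array(c['R'])@e+c['t']  # tool->cam
print('cam in tool',-Rc.T@tc)
def rayt(u,v,n,k):
    dd=Rc.T@np.array([(u-c['cx'])/c['fx'],(v-c['cy'])/c['fy'],1]);o=-Rc.T@tc;return o+dd*(k-n@o)/(n@dd)
# insert in tool frame nominal: off=(7.6,19.5), lean 40 -> insert axis
Rt=toolR(0,40);n=Rt.T@[0,0,1];o=Rt.T@np.array([-7.6,0,-19.5]);print('nominal top centre',o+26*n)
print('seen',rayt(*ce[i],n,n@(o+26*n)))
p3=cv2.imread('pics/w3.png')[:,:,::-1].astype(int);m=((p3[...,0]>p3[...,2]+60)&(p3[...,1]>p3[...,2]+15)).astype(np.uint8);m[:225]=0;m[255:]=0;m[:,:215]=0;m[:,295:]=0
n_,l,st,ce=cv2.connectedComponentsWithStats(m);i=1+np.argmax(st[1:,4]);print(ce[i],st[i],rayt(*ce[i],n,n@(o+26*n)))
```

```text
[253.57223001 239.3197756 ] [230 230  48  20 713]
cam in tool [ -80.57732549 -168.46648251    1.04481557]
nominal top centre [-1.6438183  -9.86447471  0.        ]
seen [-0.11971122 -8.58559702  0.78142474]
[253.4992785  239.51370851] [230 231  48  19 693] [ 0.12138218 -8.38329564  0.73324445]
```

```bash
cat >> h.py <<'E'
YAW=60.3
SEAT=np.array([569.5,-16.4,32])
OFF=(6.2,19.5);HH=95
E
python3 - <<'E'
from h import *
s=state();print(s['ee_pos'],s['ee_rot'])
q=s['qpos']
for dx,dz,t,b in((-9,28,8,70),(-9,28,8,30),(-9,28,8,0),(-9,7,8,0),(-1,6,8,0),(0,0,0,0)):
    p,R,c=ins2tcp(SEAT,dx,0,dz,t,HH,off=OFF);p=p-R[:,1]*b;q,cost=ik(p,R,q);print(dx,dz,t,b,p.round(1),q,round(cost,3),clear(SEAT,p,R))
p,R,c=ins2tcp(SEAT,-9,0,28,8,HH,off=OFF);to(p-R[:,1]*60,R);to(p,R)
E
```

```text
[575.93641669 -67.25598501 209.1116956 ] [-89.92277364 -39.87867515 100.33829842]
-9 28 8 70 [573.6 -53.8 136.9] [-22.1  31.2  88.8  27.8  81.4 145. ] 0.0 (np.float64(22.4), np.float64(56.4), np.float64(133.5), np.float64(174.7))
-9 28 8 30 [569.2 -32.  103.6] [-20.5  32.2  92.6  28.9  76.6 143.9] 0.0 (np.float64(16.4), np.float64(55.5), np.float64(94.4), np.float64(141.4))
-9 28 8 0 [565.8 -15.7  78.6] [-19.2  33.1  95.2  29.9  73.  143. ] 0.0 (np.float64(16.5), np.float64(55.7), np.float64(65.8), np.float64(116.4))
-9 7 8 0 [565.8 -15.7  57.6] [-19.2  34.5  96.2  30.3  70.9 141.8] 0.0 (np.float64(28.1), np.float64(91.5), np.float64(45.6), np.float64(95.4))
-1 6 8 0 [569.8  -8.8  56.6] [-18.5  34.7  96.   30.6  70.6 142.3] 0.0 (np.float64(23.0), np.float64(89.1), np.float64(43.3), np.float64(94.4))
0 0 0 0 [569.  -10.2  51.5] [-22.   36.1  98.3  37.3  70.9 132.4] 0.0 (np.float64(45.0), np.float64(999.0), np.float64(29.5), np.float64(87.6))
t 5.85 delta [-3.69, 7.42, -0.01] twist [0.2, 7.2, 6.2] |d|mm 83 ang 9.5
t 5.85 delta [-4.34, 13.38, 0.05] twist [0.2, 7.2, 6.2] |d|mm 141 ang 9.5
```

```bash
python3 -m pendant '[{"delta_pos":[-1.9,3.7,0],"twist":[0.1,3.6,3.1],"grip":30},{"delta_pos":[-3.7,7.4,0],"twist":[0.2,7.2,6.2],"grip":30},{"delta_pos":[-4.1,10.4,0],"twist":[0.2,7.2,6.2],"grip":30},{"delta_pos":[-4.3,12.4,0],"twist":[0.2,7.2,6.2],"grip":30},{"delta_pos":[-4.3,12.8,0],"twist":[0.2,7.2,6.2],"grip":30}]' 55
python3 -m pendant '[{"delta_pos":[0,0,0],"twist":[0,0,0],"grip":30},{"delta_pos":[0,0,0],"twist":[0,0,0],"grip":30},{"delta_pos":[0,0,0],"twist":[0,0,0],"grip":30},{"delta_pos":[0,0,0],"twist":[0,0,0],"grip":30},{"delta_pos":[0,0,0],"twist":[0,0,0],"grip":30}]'
python3 - <<'E'
from h import *
p,R,c=ins2tcp(SEAT,-9,0,28,8,HH,off=OFF);to(p,R)
snap('w5');snap('s5','side');snap('t5','top')
a=load('s5')[0][150:230,180:290,::-1];b=load('t5')[0][120:210,200:310,::-1]
a=cv2.resize(a,(770,560),interpolation=cv2.INTER_CUBIC);cv2.imwrite('pics/s5c.png',a);cv2.imwrite('pics/t5c.png',cv2.resize(b,None,fx=6,fy=6,interpolation=cv2.INTER_CUBIC))
E
```

```text
time_s: 6.35
ee_pos: [567.0, -18.2, 83.1]
ee_rot: [-84.5, -33.4, 91.8]
force: [-0.2, -1.1, -2.1]
gripper_width: 44.3
time_s: 6.85
ee_pos: [568.7, -19.3, 85.0]
ee_rot: [-84.8, -33.3, 91.7]
force: [0.4, -1.4, -0.8]
gripper_width: 44.8
t 6.85 delta [-0.05, 0.76, 0.21] twist [0.3, -0.0, 0.0] |d|mm 8 ang 0.3
```

View pics/w5.png

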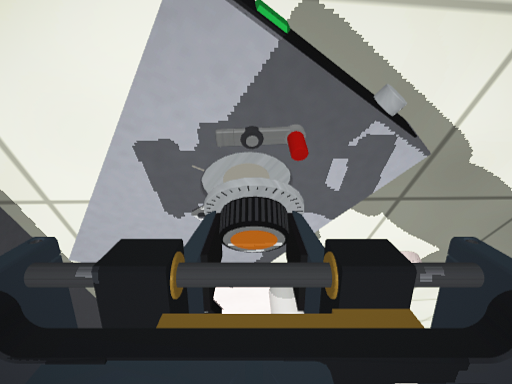

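View pics/s5c.png

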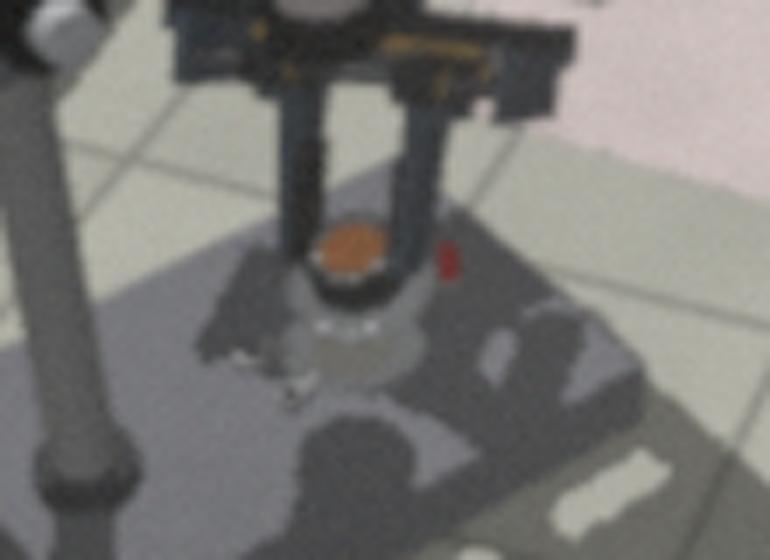

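View pics/t5c.png

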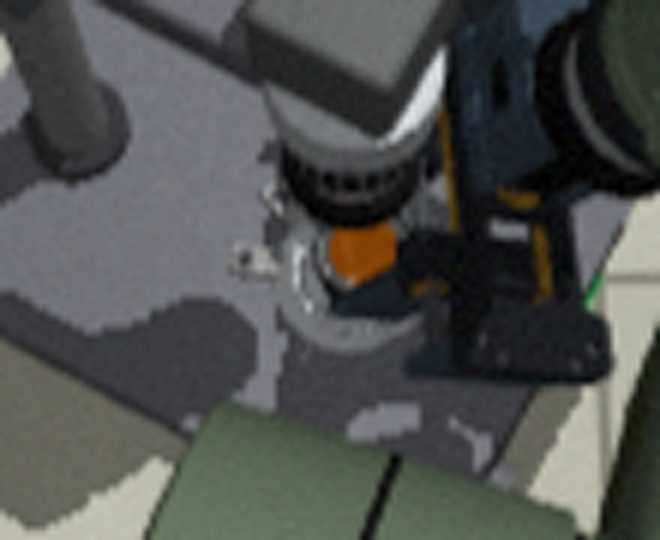

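Run:
```python
from h import *
p,d,c=load('w5')
cv2.imwrite('pics/w5c.png',cv2.resize(p[115:265,170:340,::-1],None,fx=4,fy=4,interpolation=cv2.INTER_CUBIC))
```

```text
(no output)
```

View pics/w5c.png

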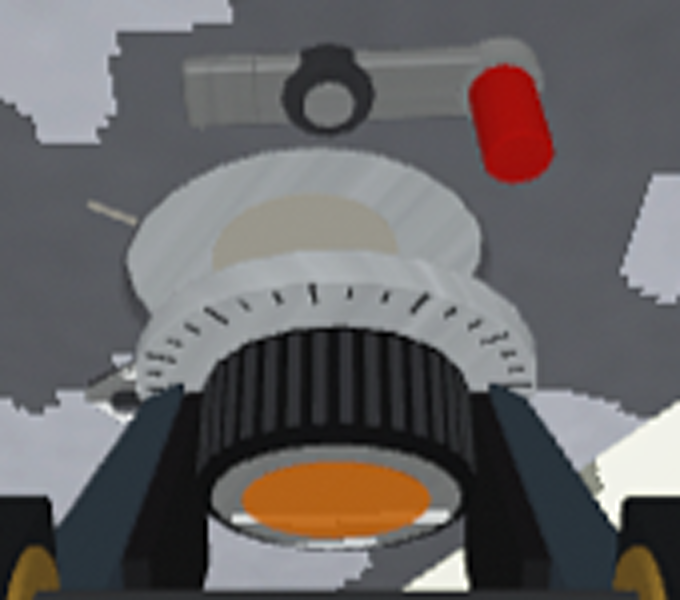

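Run:
```python
from h import *
p,d,c=load('w5');s=state();print(s['ee_pos'],s['ee_rot'])
f=lambda x,y:((x+.5)/4-.5+170,(y+.5)/4-.5+115)
# cream arc
q=p.astype(int);m=np.zeros(p.shape[:2],np.uint8);mm=(q[...,0]-q[...,2]>8);m[158:182,215:278]=mm[158:182,215:278]
n,l,st,ce=cv2.connectedComponentsWithStats(m);i=1+np.argmax(st[1:,4]);print(st[i])
k=max(cv2.findContours((l==i).astype(np.uint8),0,cv2.CHAIN_APPROX_NONE)[0],key=len)[:,0];k=k[k[:,1]<176]
W=np.array([ray(c,*x,32)[:2] for x in k]);
r=least_squares(lambda a:np.hypot(W[:,0]-a[0],W[:,1]-a[1])-18.5,[570,-16]);print('cream R18.5',r.x,np.abs(r.fun).max())
r=least_squares(lambda a:np.hypot(W[:,0]-a[0],W[:,1]-a[1])-a[2],[570,-16,18]);print(r.x)
for n,x,y,z in(('L',128,258,32),('R',482,240,32),('front rim',318,149,40),('boss',329,104,47.5),('knob',511,162,61.5),('mk1',135,221,40)): print(n,ray(c,*f(x,y),z).round(1))
R=eeR(s);e=s['ee_pos']
Rc=np.array(c['R'])@R;tc=np.array(c['R'])@e+c['t']
def rayt(u,v,n,k):
    dd=Rc.T@np.array([(u-c['cx'])/c['fx'],(v-c['cy'])/c['fy'],1]);o=-Rc.T@tc;return o+dd*(k-n@o)/(n@dd)
Rt=toolR(0,40);n=Rt.T@[0,0,1];o=Rt.T@np.array([-6.2,0,-19.5])
H=Rt.T@[1,0,0]
for nm,x,y,hz in(('amber',337,499,26),('flangeL',138,372,6),('flangeR',536,372,6),('flangefront',322,249,6)):
    X=rayt(*f(x,y),n,n@o+hz);print(nm,'rel nominal centre: along h',round((X-o)@H,2),'jaw',round(X[2],2))
```

```text
[568.43166959 -18.96291654  84.7009597 ] [-84.77473326 -33.3535166   91.7153218 ]
[223 164  46  18 510]
cream R18.5 [569.97461813 -15.49940894] 0.6085429023665228
[569.97278482 -15.28581606  18.68057556]
L [605.8 -16.6  32. ]
R [534.1 -21.9  32. ]
front rim [570.4 -53.1  40. ]
boss [570.2 -69.2  47.5]
knob [543.3 -69.9  61.5]
mk1 [602.9 -35.2  40. ]
amber rel nominal centre: along h 2.06 jaw 0.75
flangeL rel nominal centre: along h -5.23 jaw -33.12
flangeR rel nominal centre: along h -5.35 jaw 34.55
flangefront rel nominal centre: along h -40.36 jaw -1.42
```

```bash
cat >> h.py <<'E'
SEAT=np.array([569.7,-16.2,32])
OFF=(5.6,19.5)
def tgt(dx,dy,dz,t): 
    p,R,c=ins2tcp(SEAT,dx,dy,dz,t,HH,off=OFF);to(p,R)
def where():
    "insert centre est. in seat frame"
    s=state();R=eeR(s);Rt=toolR(0,40);o=Rt.T@np.array([-OFF[0],0,-OFF[1]]);n=Rt.T@[0,0,1]
    c=SR().T@(s['ee_pos']+R@o-SEAT);z=SR().T@R@n
    print('t',round(s['time_s'],2),'ins',c.round(1),'tiltx',np.degrees(z[0]).round(1),'tilty',np.degrees(z[1]).round(1),'F scope',(SR().T@s['force']).round(1),'w',round(s['gripper_width'],1))
E
python3 - <<'E'
from h import *
where();tgt(-7,0,16,8);tgt(-7,0,8,8)
E
```

```text
t 7.0 ins [-10.3  -3.5  34. ] tiltx 7.8 tilty 0.1 F scope [ 0.3  0.6 -1.3] w 44.6
t 7.0 delta [-0.61, 1.76, -0.04] twist [0.2, -0.0, 0.1] |d|mm 19 ang 0.2
t 7.0 delta [-1.05, 2.43, -0.1] twist [0.2, -0.0, 0.1] |d|mm 26 ang 0.2
```

```bash
python3 -m pendant '[{"delta_pos":[-0.3,0.9,0],"twist":[0.2,0,0.1],"grip":30},{"delta_pos":[-0.6,1.76,-0.05],"twist":[0.2,0,0.1],"grip":30},{"delta_pos":[-0.8,2.1,-0.1],"twist":[0.2,0,0.1],"grip":30},{"delta_pos":[-1.05,2.4,-0.1],"twist":[0.2,0,0.1],"grip":30},{"delta_pos":[-1.05,2.4,-0.1],"twist":[0.2,0,0.1],"grip":30}]'
python3 -m pendant '[{"delta_pos":[0,0,0],"twist":[0,0,0],"grip":30},{"delta_pos":[0,0,0],"twist":[0,0,0],"grip":30},{"delta_pos":[0,0,0],"twist":[0,0,0],"grip":30},{"delta_pos":[0,0,0],"twist":[0,0,0],"grip":30},{"delta_pos":[0,0,0],"twist":[0,0,0],"grip":30}]'
python3 - <<'E'
from h import *
where();tgt(-7,0,8,8)
snap('w6')
p=load('w6')[0];cv2.imwrite('pics/w6c.png',cv2.resize(p[115:265,170:340,::-1],None,fx=4,fy=4,interpolation=cv2.INTER_CUBIC))
snap('s6','side');a=load('s6')[0][160:220,190:270,::-1];cv2.imwrite('pics/s6c.png',cv2.resize(a,(800,600),interpolation=cv2.INTER_CUBIC))
E
```

```text
time_s: 7.5
ee_pos: [567.1, -14.4, 58.3]
ee_rot: [-84.5, -33.3, 91.7]
force: [0.5, 1.1, -1.5]
gripper_width: 44.3
time_s: 8.0
ee_pos: [567.1, -14.4, 58.8]
ee_rot: [-84.6, -33.3, 91.7]
force: [0.1, 0.3, -2.5]
gripper_width: 44.8
t 8.0 ins [-7.1 -0.   8.1] tiltx 8.0 tilty 0.0 F scope [ 0.3  0.  -2.5] w 44.8
t 8.0 delta [-0.0, 0.01, -0.0] twist [0.0, -0.0, -0.0] |d|mm 0 ang 0.0
```

View pics/w6c.png

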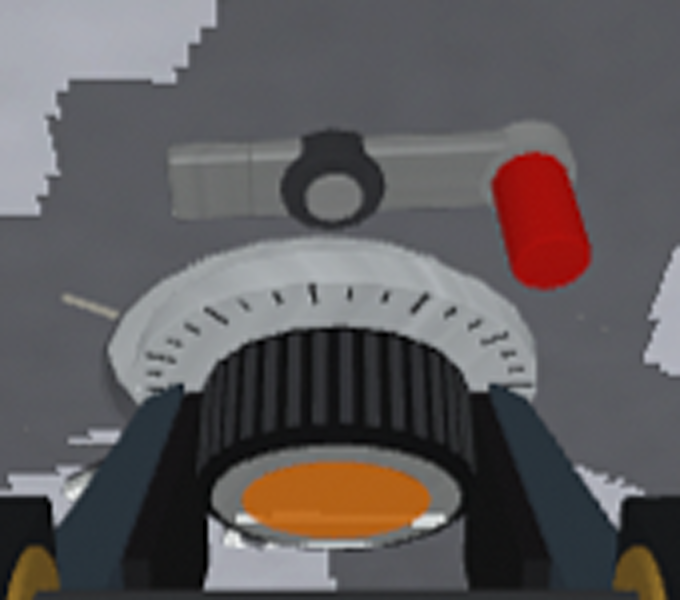

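View pics/s6c.png

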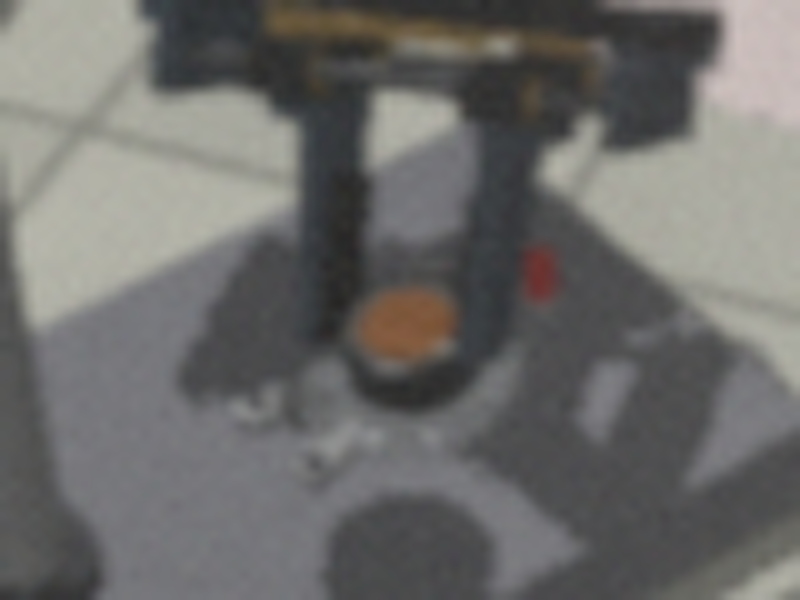

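Run:
```python
from h import *
where();tgt(-7,0,6.5,8);tgt(-3,0,6.5,8);tgt(0,0,6.5,8);tgt(2,0,6.5,8)
```

```text
t 8.1 ins [-7.1 -0.   8.1] tiltx 8.0 tilty 0.0 F scope [-1.  -0.  -2.2] w 44.4
t 8.1 delta [-0.08, 0.14, -0.01] twist [0.0, -0.0, -0.0] |d|mm 2 ang 0.0
t 8.1 delta [0.2, 0.31, -0.24] twist [0.0, -0.0, -0.0] |d|mm 4 ang 0.0
t 8.1 delta [0.42, 0.43, -0.41] twist [0.0, -0.0, -0.0] |d|mm 7 ang 0.0
t 8.1 delta [0.56, 0.51, -0.52] twist [0.0, -0.0, -0.0] |d|mm 9 ang 0.0
```

```bash
python3 -m pendant '[{"delta_pos":[-0.08,0.14,0],"twist":[0,0,0],"grip":30},{"delta_pos":[0.06,0.22,-0.12],"twist":[0,0,0],"grip":30},{"delta_pos":[0.2,0.31,-0.24],"twist":[0,0,0],"grip":30},{"delta_pos":[0.28,0.35,-0.3],"twist":[0,0,0],"grip":30},{"delta_pos":[0.34,0.39,-0.35],"twist":[0,0,0],"grip":30}]'
python3 - <<'E'
from h import *
where();tgt(0,0,6.5,8);tgt(1,0,6.5,8)
E
```

```text
time_s: 8.6
ee_pos: [570.2, -9.2, 56.9]
ee_rot: [-84.6, -33.2, 91.7]
force: [1.3, -1.1, -2.1]
gripper_width: 44.4
t 8.6 ins [-1.  -0.2  6.3] tiltx 8.0 tilty 0.1 F scope [-0.3 -1.7 -2.1] w 44.4
t 8.6 delta [0.09, 0.03, -0.04] twist [0.0, -0.0, -0.1] |d|mm 1 ang 0.1
t 8.6 delta [0.16, 0.07, -0.09] twist [0.0, -0.0, -0.1] |d|mm 2 ang 0.1
```

```bash
python3 -m pendant '[{"delta_pos":[0.07,0.04,-0.05],"twist":[0,0,0],"grip":30},{"delta_pos":[0.14,0.07,-0.1],"twist":[0,0,0],"grip":30},{"delta_pos":[0.14,0.07,-0.1],"twist":[0,0,0],"grip":30},{"delta_pos":[0.21,0.11,-0.15],"twist":[0,0,0],"grip":30},{"delta_pos":[0.21,0.11,-0.15],"twist":[0,0,0],"grip":30}]'
python3 - <<'E'
from h import *
where()
snap('w7')
p=load('w7')[0];cv2.imwrite('pics/w7c.png',cv2.resize(p[135:265,170:340,::-1],None,fx=4.5,fy=4.5,interpolation=cv2.INTER_CUBIC))
E
```

```text
time_s: 9.1
ee_pos: [570.9, -8.2, 57.0]
ee_rot: [-84.6, -33.1, 91.8]
force: [-1.6, -8.4, 0.1]
gripper_width: 45.1
t 9.1 ins [ 0.2 -0.3  6.4] tiltx 8.1 tilty 0.1 F scope [-8.  -2.8  0.1] w 45.1
```

View pics/w7c.png

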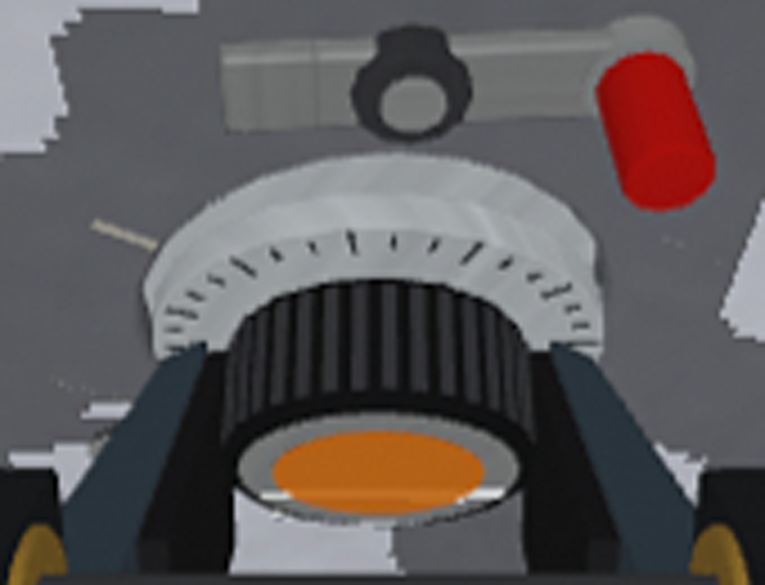

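Run:
```python
from h import *
where()
for t in(6,4,2):tgt(-0.5,-0.6,35*np.sin(np.radians(t))+1,t)
```

```text
t 9.15 ins [ 0.2 -0.3  6.4] tiltx 8.1 tilty 0.1 F scope [-6.6 -2.2 -1.1] w 44.7
t 9.15 delta [-0.19, 0.05, 0.04] twist [-0.9, -0.7, -1.8] |d|mm 2 ang 2.2
t 9.15 delta [-0.3, 0.11, 0.07] twist [-1.8, -1.4, -3.5] |d|mm 3 ang 4.2
t 9.15 delta [-0.4, 0.16, 0.1] twist [-2.6, -2.2, -5.1] |d|mm 4 ang 6.2
```

```bash
python3 -m pendant '[{"delta_pos":[-0.11,-0.06,0.08],"twist":[0,0,0],"grip":30},{"delta_pos":[-0.3,-0.01,0.12],"twist":[-0.9,-0.7,-1.8],"grip":30},{"delta_pos":[-0.41,0.05,0.15],"twist":[-1.8,-1.4,-3.5],"grip":30},{"delta_pos":[-0.41,0.05,0.15],"twist":[-1.8,-1.4,-3.5],"grip":30},{"delta_pos":[-0.41,0.05,0.15],"twist":[-1.8,-1.4,-3.5],"grip":30}]'
python3 - <<'E'
from h import *
where();tgt(-0.5,-0.6,35*np.sin(np.radians(4))+1,4);tgt(-0.5,-0.6,35*np.sin(np.radians(2))+.5,2);tgt(-0.5,-0.6,0.3,0.3)
E
```

```text
time_s: 9.65
ee_pos: [569.9, -10.0, 54.5]
ee_rot: [-87.1, -36.8, 93.1]
force: [0.4, -2.9, -2.7]
gripper_width: 44.4
t 9.65 ins [-0.5 -0.3  3.4] tiltx 3.9 tilty -0.1 F scope [-2.3 -1.8 -2.7] w 44.4
t 9.65 delta [-0.01, -0.01, -0.02] twist [0.1, -0.1, 0.2] |d|mm 0 ang 0.2
t 9.65 delta [-0.15, 0.08, 0.01] twist [-0.8, -0.9, -1.5] |d|mm 2 ang 1.9
t 9.65 delta [-0.26, 0.15, 0.04] twist [-1.5, -1.5, -2.9] |d|mm 3 ang 3.6
```

Run:
```python
from h import *
where();tgt(-0.8,-1.0,35*np.sin(np.radians(2))+.5,2);tgt(-0.8,-1.0,0.3,0.3)
```

```text
t 9.65 ins [-0.5 -0.3  3.4] tiltx 3.9 tilty -0.1 F scope [-2.3 -1.8 -2.7] w 44.4
t 9.65 delta [-0.19, 0.05, -0.01] twist [-0.8, -0.9, -1.5] |d|mm 2 ang 1.9
t 9.65 delta [-0.3, 0.12, 0.02] twist [-1.5, -1.5, -2.9] |d|mm 3 ang 3.6
```

```bash
python3 -m pendant '[{"delta_pos":[-0.1,0.02,0],"twist":[-0.4,-0.5,-0.8],"grip":30},{"delta_pos":[-0.19,0.05,-0.01],"twist":[-0.8,-0.9,-1.5],"grip":30},{"delta_pos":[-0.19,0.05,-0.01],"twist":[-0.8,-0.9,-1.5],"grip":30},{"delta_pos":[-0.19,0.05,-0.01],"twist":[-0.8,-0.9,-1.5],"grip":30},{"delta_pos":[-0.19,0.05,-0.01],"twist":[-0.8,-0.9,-1.5],"grip":30}]'
python3 - <<'E'
from h import *
where();tgt(-0.8,-1.0,0.3,0.3)
snap('w8')
p=load('w8')[0];cv2.imwrite('pics/w8c.png',cv2.resize(p[135:265,170:340,::-1],None,fx=4.5,fy=4.5,interpolation=cv2.INTER_CUBIC))
E
```

```text
time_s: 10.15
ee_pos: [569.8, -10.9, 53.2]
ee_rot: [-88.6, -38.4, 94.2]
force: [0.1, 0.1, -2.5]
gripper_width: 45.0
t 10.15 ins [-0.6 -0.7  1.8] tiltx 1.9 tilty -0.0 F scope [ 0.1 -0.1 -2.5] w 45.0
t 10.15 delta [-0.15, 0.06, 0.01] twist [-0.8, -0.5, -1.3] |d|mm 2 ang 1.6
```

View pics/w8c.png

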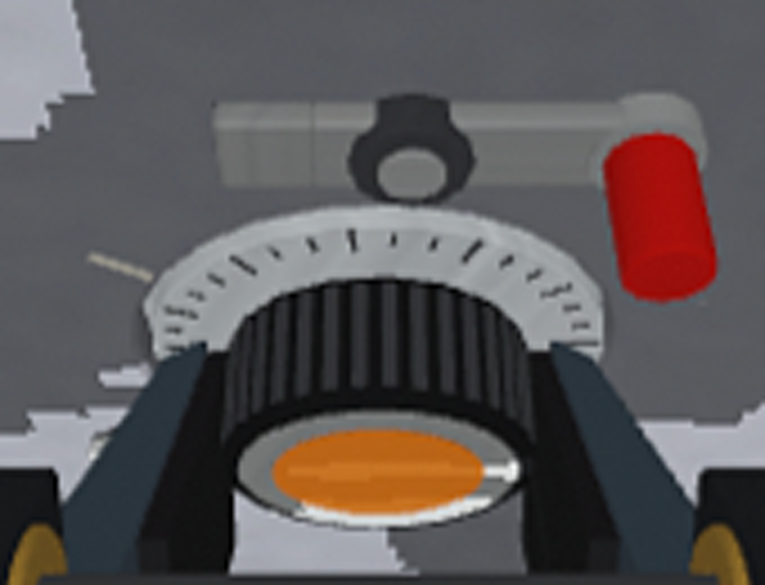

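```bash
python3 -m pendant '[{"delta_pos":[-0.05,0.02,0],"twist":[-0.3,-0.3,-0.5],"grip":30},{"delta_pos":[-0.1,0.04,0],"twist":[-0.6,-0.5,-1],"grip":30},{"delta_pos":[-0.16,0.07,0],"twist":[-0.9,-0.6,-1.5],"grip":30},{"delta_pos":[-0.17,0.08,0],"twist":[-0.9,-0.6,-1.5],"grip":30},{"delta_pos":[-0.17,0.08,0],"twist":[-0.9,-0.6,-1.5],"grip":30}]'
python3 - <<'E'
from h import *
where()
E
```

```text
time_s: 10.7
ee_pos: [570.0, -12.1, 51.5]
ee_rot: [-90.0, -39.9, 94.9]
force: [0.4, -0.4, -2.0]
gripper_width: 44.7
t 10.7 ins [-0.9 -1.4 -0. ] tiltx 0.1 tilty 0.0 F scope [-0.2 -0.5 -2. ] w 44.7
```

```bash
python3 -m pendant '[{"delta_pos":[-0.03,0.04,0],"twist":[0,0,0],"grip":30},{"delta_pos":[-0.06,0.07,0],"twist":[0,0,0],"grip":30},{"delta_pos":[-0.1,0.11,0],"twist":[0,0,0],"grip":30},{"delta_pos":[-0.1,0.11,0],"twist":[0,0,0],"grip":30},{"delta_pos":[-0.1,0.11,0],"twist":[0,0,0],"grip":30}]'
python3 - <<'E'
from h import *
where()
snap('w9')
p=load('w9')[0];cv2.imwrite('pics/w9c.png',cv2.resize(p[135:265,170:340,::-1],None,fx=4.5,fy=4.5,interpolation=cv2.INTER_CUBIC))
E
```

```text
time_s: 11.2
ee_pos: [570.0, -12.0, 51.4]
ee_rot: [-90.0, -40.0, 95.0]
force: [-2.2, -3.1, 7.1]
gripper_width: 44.8
t 11.2 ins [-0.8 -1.4 -0.1] tiltx 0.0 tilty 0.0 F scope [-3.8  0.4  7.1] w 44.8
```

View pics/w9c.png

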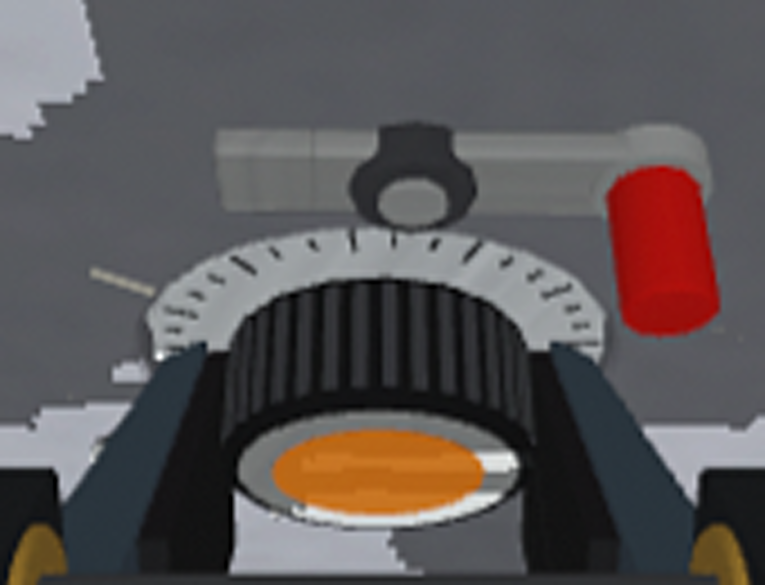

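```bash
python3 -m pendant '[{"delta_pos":[0.1,-0.12,0],"twist":[0,0,0],"grip":30},{"delta_pos":[0.1,-0.12,0],"twist":[0,0,0],"grip":60},{"delta_pos":[0.1,-0.12,0],"twist":[0,0,0],"grip":70},{"delta_pos":[0.1,-0.12,0],"twist":[0,0,0],"grip":70},{"delta_pos":[0.1,-0.12,0],"twist":[0,0,0],"grip":70}]'
python3 - <<'E'
from h import *
where()
snap('w10')
p=load('w10')[0];cv2.imwrite('pics/w10c.png',cv2.resize(p[135:265,170:340,::-1],None,fx=4.5,fy=4.5,interpolation=cv2.INTER_CUBIC))
E
```

```text
time_s: 11.75
ee_pos: [570.1, -12.0, 51.4]
ee_rot: [-90.0, -39.9, 94.9]
force: [0.1, -0.8, 0.9]
gripper_width: 63.8
t 11.75 ins [-0.8 -1.4 -0.1] tiltx 0.1 tilty 0.0 F scope [-0.6 -0.5  0.9] w 63.8
```

View pics/w10c.png

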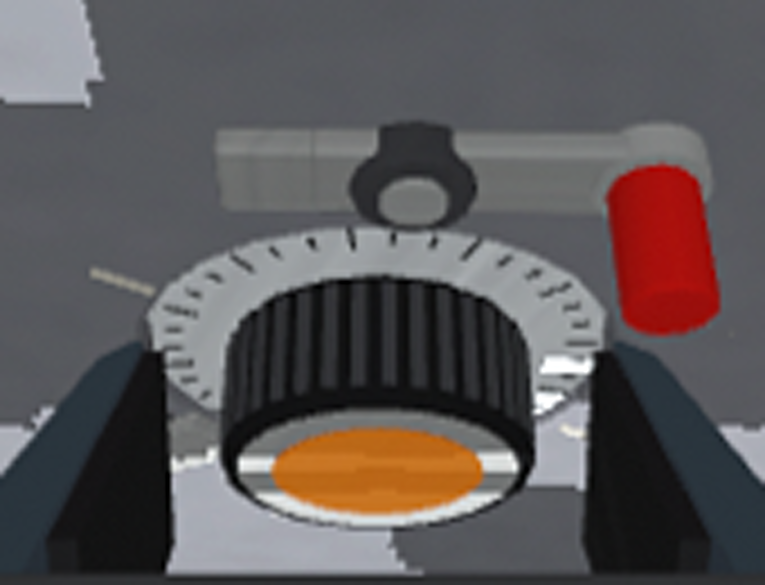

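```bash
python3 -m pendant '[{"delta_pos":[0,-1.5,0],"twist":[0,0,0],"grip":72},{"delta_pos":[0,-4,0],"twist":[0,0,0],"grip":72},{"delta_pos":[0,-7,0],"twist":[0,0,0],"grip":72},{"delta_pos":[0,-9,0],"twist":[0,0,0],"grip":50},{"delta_pos":[0,-9,0],"twist":[0,0,0],"grip":27}]'
python3 -m pendant '[{"delta_pos":[0,0,0],"twist":[0,0,0],"grip":27},{"delta_pos":[0,0,0],"twist":[0,0,0],"grip":27},{"delta_pos":[0,0,0],"twist":[0,0,0],"grip":27},{"delta_pos":[0,0,0],"twist":[0,0,0],"grip":27},{"delta_pos":[0,0,0],"twist":[0,0,0],"grip":27}]'
python3 - <<'E'
from h import *
s=state();print(s['ee_pos'],s['ee_rot'],s['force'],s['qpos'][5])
snap('w11')
p=load('w11')[0];cv2.imwrite('pics/w11c.png',cv2.resize(p[90:240,160:340,::-1],None,fx=4,fy=4,interpolation=cv2.INTER_CUBIC))
snap('s11','side');a=load('s11')[0][160:220,190:270,::-1];cv2.imwrite('pics/s11c.png',cv2.resize(a,(800,600),interpolation=cv2.INTER_CUBIC))
E
```

```text
time_s: 12.3
ee_pos: [576.9, -72.2, 123.2]
ee_rot: [-90.4, -39.7, 95.1]
force: [-0.9, 0.1, -0.4]
gripper_width: 52.4
time_s: 12.8
ee_pos: [574.8, -69.1, 120.2]
ee_rot: [-89.9, -39.9, 94.9]
force: [-0.1, -0.0, 0.4]
gripper_width: 24.7
[574.82693449 -69.12845728 120.17890703] [-89.92932831 -39.92088314  94.92957774] [-0.08534763 -0.04087948  0.4116814 ] 135.52799468000964
```

View pics/w11c.png

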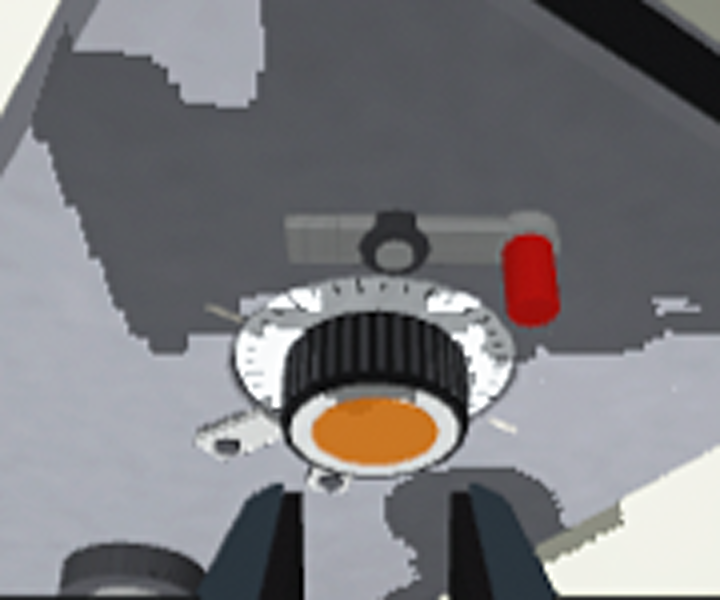

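View pics/s11c.png

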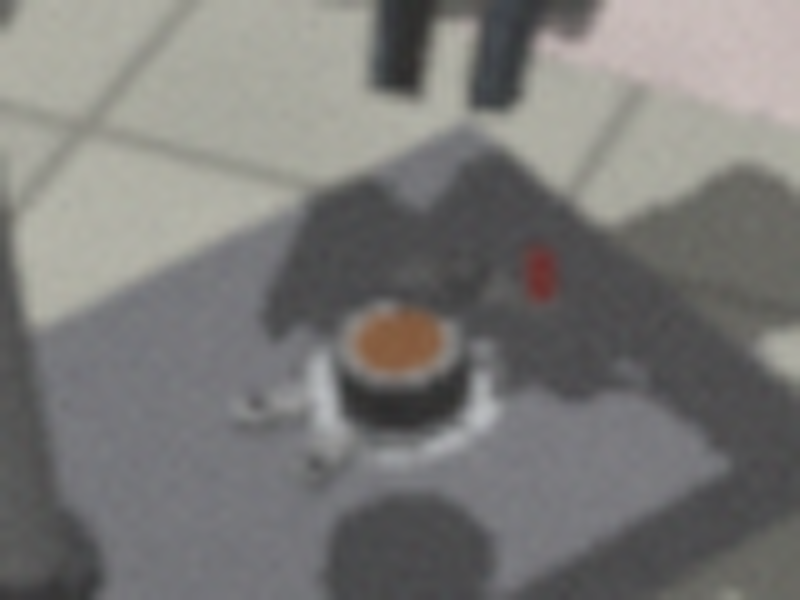

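Run:
```python
from h import *
p,d,c=load('w11');q=p.astype(int)
vv,uu=np.mgrid[0:384,0:512];X=(np.stack([(uu-c['cx'])/c['fx']*d,(vv-c['cy'])/c['fy']*d,d],-1)-c['t'])@c['R']
r=np.hypot(X[...,0]-570.3,X[...,1]+17);ok=d>0
def pl(m,n):
    P=X[m];med=np.median(P[:,2]);P=P[abs(P[:,2]-med)<2];A=np.c_[P[:,:2]-[570,-17],np.ones(len(P))];s=np.linalg.lstsq(A,P[:,2],rcond=None)[0];print(n,len(P),'z',s[2].round(2),'slope deg',np.degrees(s[:2]).round(2))
pl(ok&(r<21)&(X[...,2]>50),'top (58)')
pl(ok&(r>26)&(r<33)&(X[...,2]<45)&(X[...,2]>30)&(vv<205),'flange (38)')
pl(ok&(r>55)&(r<90)&(X[...,2]<45)&(X[...,2]>34),'base (40)')
red=(q[...,0]>q[...,1]+80)&(q[...,0]>q[...,2]+80)&(uu>270)&(uu<310);
P=X[red&ok];print('knob pts',P.mean(0),P.min(0),P.max(0))
T=P[P[:,2]>60.5];print('top',T.mean(0),len(T))
f=lambda x,y:((x+.5)/4-.5+160,(y+.5)/4-.5+90)
print('knobtop',ray(c,*f(535,307),61.5),'boss',ray(c,*f(394,254),47.5),'mk',ray(c,*f(240,318),40),ray(c,*f(490,417),40))
m=((q[...,0]>q[...,2]+60)&(q[...,1]>q[...,2]+15)).astype(np.uint8);m[:185]=0;m[212:]=0;m[:,:230]=0;m[:,280:]=0
n,l,st,ce=cv2.connectedComponentsWithStats(m);i=1+np.argmax(st[1:,4]);print('amber',ce[i],st[i],ray(c,*ce[i],58))
```

```text
top (58) 781 z 58.68 slope deg [0.05 0.24]
flange (38) 564 z 38.44 slope deg [-0.    0.04]
base (40) 10030 z 40.42 slope deg [0.02 0.06]
knob pts [543.09583823 -73.55628033  56.07223011] [537.43066391 -76.87730487  44.9016689 ] [547.67359032 -65.8235899   62.53732288]
top [542.46101239 -71.63057045  61.67777029] 92
knobtop [542.16739072 -71.94305877  61.5       ] boss [570.33348397 -69.64191312  47.5       ] mk [603.36808973 -35.68294845  40.        ] [537.12769457   1.65351548  40.        ]
amber [253.1264637  197.33255269] [238 189  32  17 427] [570.03627179 -17.12209247  58.        ]
```

```bash
cat >> h.py <<'E'
PIV=np.array([570.4,-69.6])
def knob(az,z=59.3,off=10.3,h=95,lean=40,back=0,r=28):
    R=toolR(h,lean);H=np.array([np.cos(np.radians(h)),np.sin(np.radians(h)),0]);a=np.radians(az)
    p=np.r_[PIV+r*np.array([np.cos(a),np.sin(a)]),z]+H*off-R[:,1]*back
    to(p,R);return p,R
E
python3 - <<'E'
from h import *
q=state()['qpos']
for az,b in((-176,50),(-176,0),(-130,0),(-90,0)):
    p,R=knob(az,back=b);q,c=ik(p,R,q);print(p.round(1),q,round(c,3),clear(SEAT,p,R)[0])
E
```

```text
t 12.9 delta [-3.09, 0.38, 3.25] twist [0.0, -0.0, -0.1] |d|mm 45 ang 0.1
[544.4 -93.3  97.6] [-29.7  33.8  94.3  32.5  79.3 131.1] 0.0 78.8
t 12.9 delta [-3.08, 5.38, 3.25] twist [0.0, -0.0, -0.1] |d|mm 70 ang 0.1
[541.6 -61.3  59.3] [-27.3  35.2  98.6  34.5  73.5 129.4] 0.0 77.2
t 12.9 delta [-4.64, 4.08, 2.43] twist [0.0, -0.0, -0.1] |d|mm 66 ang 0.1
[551.5 -80.8  59.3] [-28.4  36.4  96.   33.7  75.2 129.6] 0.0 92.8
t 12.9 delta [-5.26, 3.56, 0.7] twist [0.0, -0.0, -0.1] |d|mm 64 ang 0.1
[569.5 -87.3  59.3] [-28.2  37.8  93.1  33.6  76.4 130.6] 0.0 99.0
```

```bash
python3 -m pendant '[{"delta_pos":[-1.5,0.2,1.6],"twist":[0,0,0],"grip":27},{"delta_pos":[-3.1,0.4,3.25],"twist":[0,0,0],"grip":27},{"delta_pos":[-3.1,2.4,3.25],"twist":[0,0,0],"grip":27},{"delta_pos":[-3.1,4,3.25],"twist":[0,0,0],"grip":27},{"delta_pos":[-3.1,4.4,3.25],"twist":[0,0,0],"grip":27}]' 15
python3 -m pendant '[{"delta_pos":[0,0,0],"twist":[0,0,0],"grip":27},{"delta_pos":[0,0,0],"twist":[0,0,0],"grip":27},{"delta_pos":[0,0,0],"twist":[0,0,0],"grip":27},{"delta_pos":[0,0,0],"twist":[0,0,0],"grip":27},{"delta_pos":[0,0,0],"twist":[0,0,0],"grip":27}]'
python3 - <<'E'
from h import *
s=state();print(s['ee_pos'],s['force']);knob(-176)
snap('w12')
p=load('w12')[0];cv2.imwrite('pics/w12c.png',cv2.resize(p[120:270,160:340,::-1],None,fx=4,fy=4,interpolation=cv2.INTER_CUBIC))
E
```

```text
time_s: 13.4
ee_pos: [541.2, -67.0, 65.9]
ee_rot: [-89.8, -40.0, 94.9]
force: [-1.0, 0.5, 0.5]
gripper_width: 24.6
time_s: 13.9
ee_pos: [542.5, -68.3, 67.2]
ee_rot: [-90.0, -39.9, 95.0]
force: [-1.3, 0.0, -0.2]
gripper_width: 24.5
[542.51182514 -68.27252716  67.23916712] [-1.26936424  0.01376177 -0.17613566]
t 13.9 delta [0.03, 1.06, 0.03] twist [0.1, -0.0, -0.1] |d|mm 11 ang 0.2
```

View pics/w12c.png

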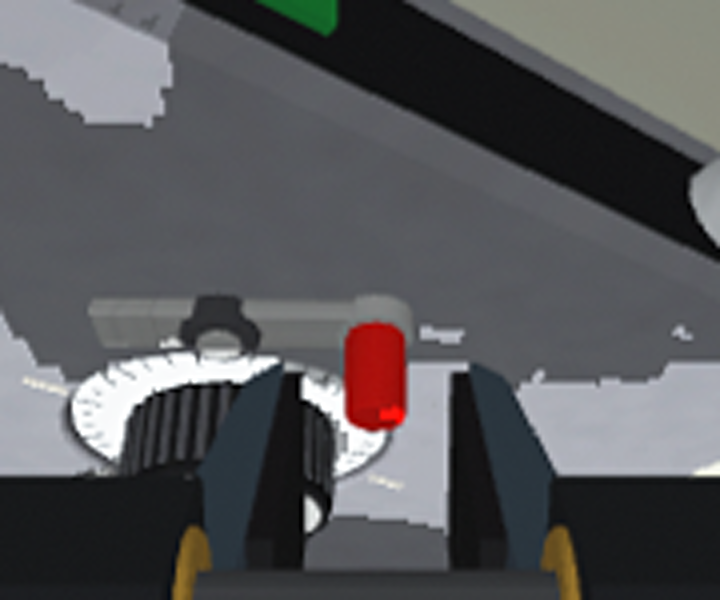

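```bash
python3 -m pendant '[{"delta_pos":[0,0.6,0],"twist":[0,0,0],"grip":27},{"delta_pos":[0,1.05,0],"twist":[0,0,0],"grip":27},{"delta_pos":[0,1.05,0],"twist":[0,0,0],"grip":5},{"delta_pos":[0,1.05,0],"twist":[0,0,0],"grip":5},{"delta_pos":[0,1.05,0],"twist":[0,0,0],"grip":5}]' 15
python3 - <<'E'
from h import *
s=state();print(s['ee_pos'],s['force'],s['gripper_width']);knob(-176);knob(-160);knob(-145);knob(-130);knob(-115)
E
```

```text
time_s: 14.45
ee_pos: [542.1, -61.1, 58.7]
ee_rot: [-90.0, -39.9, 94.9]
force: [2.4, 1.7, -1.3]
gripper_width: 10.0
[542.14099358 -61.06870138  58.7386241 ] [ 2.42013215  1.71132971 -1.27896349] 9.964918598025312
t 14.45 delta [0.02, -0.05, 0.06] twist [0.1, -0.0, -0.1] |d|mm 1 ang 0.1
t 14.45 delta [-0.57, -0.55, -0.04] twist [0.1, -0.0, -0.1] |d|mm 8 ang 0.1
t 14.45 delta [-1.09, -0.98, -0.32] twist [0.1, -0.0, -0.1] |d|mm 15 ang 0.1
t 14.45 delta [-1.53, -1.35, -0.76] twist [0.1, -0.0, -0.1] |d|mm 22 ang 0.1
t 14.45 delta [-1.87, -1.64, -1.34] twist [0.1, -0.0, -0.1] |d|mm 28 ang 0.1
```

```bash
python3 -m pendant '[{"delta_pos":[-0.3,-0.26,-0.02],"twist":[0,0,0],"grip":5},{"delta_pos":[-0.59,-0.51,-0.1],"twist":[0,0,0],"grip":5},{"delta_pos":[-1.11,-0.94,-0.38],"twist":[0,0,0],"grip":5},{"delta_pos":[-1.55,-1.31,-0.82],"twist":[0,0,0],"grip":5},{"delta_pos":[-1.55,-1.31,-0.82],"twist":[0,0,0],"grip":5}]'
python3 - <<'E'
from h import *
s=state();print(s['ee_pos'],s['force'],s['gripper_width']);knob(-130,z=58.7);knob(-115,z=58.7);knob(-100,z=58.7);knob(-90,z=58.7);knob(-86,z=58.7)
snap('w13')
p=load('w13')[0];cv2.imwrite('pics/w13c.png',cv2.resize(p[120:270,160:340,::-1],None,fx=4,fy=4,interpolation=cv2.INTER_CUBIC))
E
```

```text
time_s: 14.95
ee_pos: [550.0, -81.6, 58.7]
ee_rot: [-89.7, -39.9, 94.9]
force: [-5.9, -1.7, -0.6]
gripper_width: 10.0
[550.04621479 -81.58917891  58.65009212] [-5.85861207 -1.66000464 -0.56342121] 9.95209840203725
t 14.95 delta [0.05, 0.04, -0.15] twist [-0.2, -0.1, -0.1] |d|mm 2 ang 0.2
t 14.95 delta [-0.29, -0.25, -0.73] twist [-0.2, -0.1, -0.1] |d|mm 8 ang 0.2
t 14.95 delta [-0.5, -0.43, -1.41] twist [-0.2, -0.1, -0.1] |d|mm 16 ang 0.2
t 14.95 delta [-0.56, -0.49, -1.89] twist [-0.2, -0.1, -0.1] |d|mm 20 ang 0.2
t 14.95 delta [-0.57, -0.49, -2.08] twist [-0.2, -0.1, -0.1] |d|mm 22 ang 0.2
```

View pics/w13c.png

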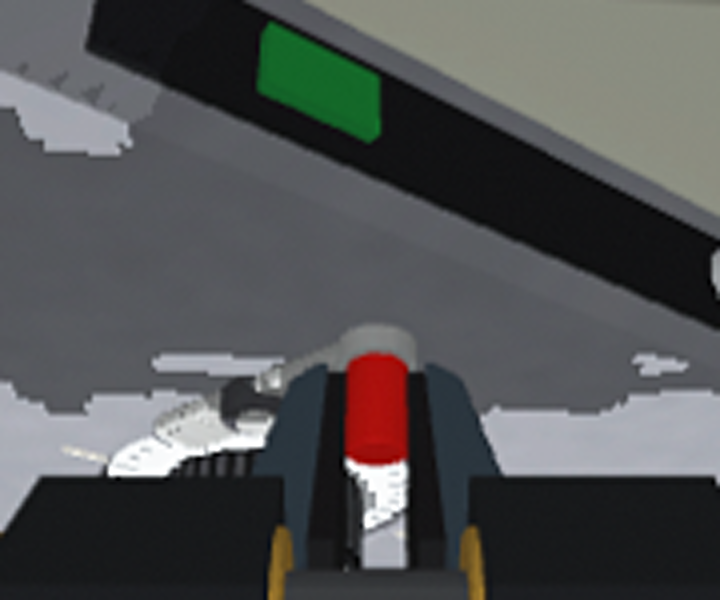

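```bash
python3 -m pendant '[{"delta_pos":[-0.3,-0.27,-0.65],"twist":[0,0,0],"grip":5},{"delta_pos":[-0.53,-0.46,-1.3],"twist":[0,0,0],"grip":5},{"delta_pos":[-0.6,-0.52,-1.78],"twist":[0,0,0],"grip":5},{"delta_pos":[-0.6,-0.52,-1.95],"twist":[0,0,0],"grip":5},{"delta_pos":[-0.6,-0.52,-2.05],"twist":[0,0,0],"grip":5}]'
python3 - <<'E'
from h import *
s=state();print(s['ee_pos'],s['force'],s['gripper_width']);knob(-90,z=58.7)
snap('w14')
p=load('w14')[0];cv2.imwrite('pics/w14c.png',cv2.resize(p[120:270,160:340,::-1],None,fx=4,fy=4,interpolation=cv2.INTER_CUBIC))
E
```

```text
time_s: 15.5
ee_pos: [570.7, -90.1, 58.4]
ee_rot: [-89.7, -39.6, 95.0]
force: [-8.3, -9.1, 2.9]
gripper_width: 10.2
[570.70258583 -90.0885355   58.40437576] [-8.29588503 -9.09957693  2.88984145] 10.210156165610003
t 15.5 delta [0.24, 0.16, 0.1] twist [-0.2, -0.0, -0.4] |d|mm 3 ang 0.5
```

View pics/w14c.png

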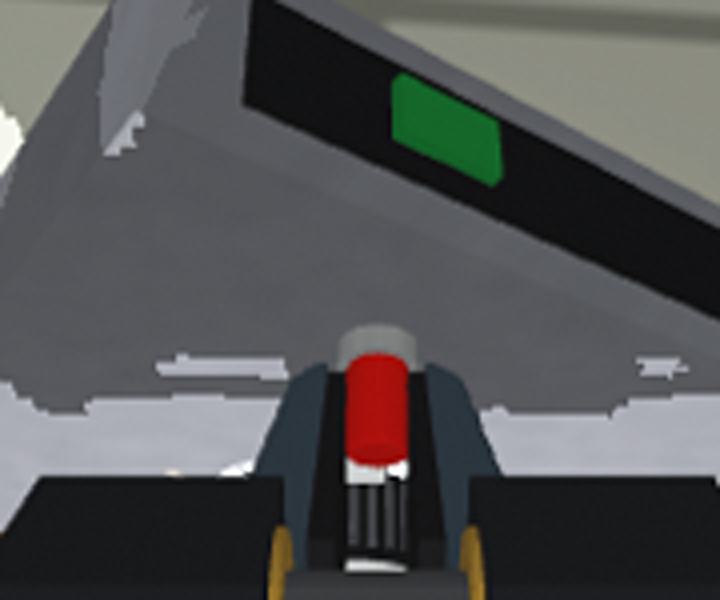

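```bash
python3 -m pendant '[{"delta_pos":[0.15,0.12,0.05],"twist":[0,0,0],"grip":5},{"delta_pos":[0.15,0.12,0.05],"twist":[0,0,0],"grip":28},{"delta_pos":[0.15,0.12,0.05],"twist":[0,0,0],"grip":28},{"delta_pos":[0.15,-1,0.05],"twist":[0,0,0],"grip":28},{"delta_pos":[0.15,-3,0.05],"twist":[0,0,0],"grip":28}]'
python3 -m pendant '[{"delta_pos":[0,-2,0],"twist":[0,0,0],"grip":28},{"delta_pos":[0,-4,0],"twist":[0,0,0],"grip":28},{"delta_pos":[0,-6,0],"twist":[0,0,0],"grip":28},{"delta_pos":[0,-7,0],"twist":[0,0,0],"grip":28},{"delta_pos":[0,-7,0],"twist":[0,0,0],"grip":28}]'
python3 - <<'E'
from h import *
s=state();print(s['ee_pos'],s['force'],s['gripper_width'])
snap('w15');snap('s15','side');snap('t15','top')
p=load('w15')[0];cv2.imwrite('pics/w15c.png',cv2.resize(p[90:240,160:340,::-1],None,fx=4,fy=4,interpolation=cv2.INTER_CUBIC))
E
```

```text
time_s: 16.05
ee_pos: [573.6, -104.7, 83.2]
ee_rot: [-89.9, -40.0, 94.9]
force: [0.8, -0.3, 0.2]
gripper_width: 25.2
time_s: 16.55
ee_pos: [578.6, -150.9, 138.0]
ee_rot: [-90.2, -39.8, 95.0]
force: [0.2, -0.0, -0.4]
gripper_width: 25.4
[ 578.58570682 -150.8679211   138.03568608] [ 0.15655774 -0.02424928 -0.40850669] 25.398283531309232
```

View pics/w15c.png

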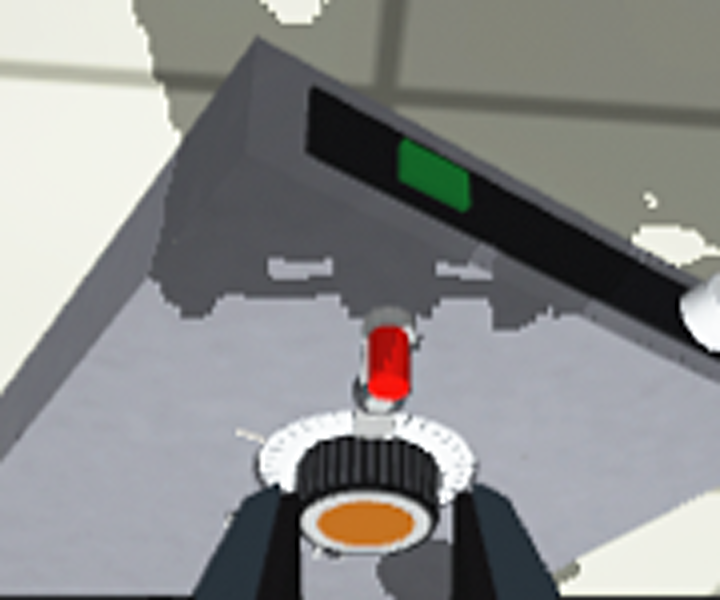

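View pics/t15.png

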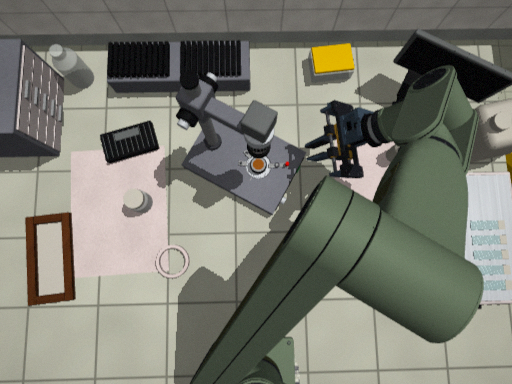

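```bash
python3 -m pendant '[{"delta_pos":[0,0,0],"twist":[0,0,0],"grip":28},{"delta_pos":[0,0,0],"twist":[0,0,0],"grip":28},{"delta_pos":[0,0,0],"twist":[0,0,0],"grip":28},{"delta_pos":[0,0,0],"twist":[0,0,0],"grip":28},{"delta_pos":[0,0,0],"twist":[0,0,0],"grip":28}]'
python3 - <<'E'
from h import *
snap('w16');p,d,c=load('w16');q=p.astype(int)
vv,uu=np.mgrid[0:384,0:512];X=(np.stack([(uu-c['cx'])/c['fx']*d,(vv-c['cy'])/c['fy']*d,d],-1)-c['t'])@c['R']
r=np.hypot(X[...,0]-570.3,X[...,1]+17);ok=d>0
def pl(m,n):
    P=X[m];med=np.median(P[:,2]);P=P[abs(P[:,2]-med)<2];A=np.c_[P[:,:2]-[570,-17],np.ones(len(P))];s=np.linalg.lstsq(A,P[:,2],rcond=None)[0];print(n,len(P),'z',s[2].round(2),'slope deg',np.degrees(s[:2]).round(2))
pl(ok&(r<21)&(X[...,2]>50),'top (58)')
pl(ok&(r>26)&(r<33)&(X[...,2]<41)&(X[...,2]>30)&(X[...,1]<-20),'flange (38)')
pl(ok&(r>55)&(r<90)&(X[...,2]<45)&(X[...,2]>34),'base (40)')
red=(q[...,0]>q[...,1]+80)&(q[...,0]>q[...,2]+80)&(uu>230)&(uu<290)
P=X[red&ok];T=P[P[:,2]>60.5];k=T.mean(0);print('knob top',k,len(T),'rel piv',k[:2]-PIV,np.degrees(np.arctan2(*(k[:2]-PIV)[::-1])))
m=((q[...,0]>q[...,2]+60)&(q[...,1]>q[...,2]+15)&(q[...,1]>70)).astype(np.uint8);m[:205]=0;m[235:]=0;m[:,:230]=0;m[:,280:]=0
n,l,st,ce=cv2.connectedComponentsWithStats(m);i=1+np.argmax(st[1:,4]);print('amber',ce[i],ray(c,*ce[i],58))
# bystander comparison in top frames where arm absent
a=cv2.imread('pics/top0.png').astype(int);b=load('t15')[0][:,:,::-1].astype(int)
D=abs(a-b).max(2)>60;print('diff px left half',D[60:300,60:190].sum())
E
```

```text
time_s: 17.2
ee_pos: [577.6, -149.6, 136.7]
ee_rot: [-90.0, -39.9, 94.9]
force: [-0.1, -0.3, 0.0]
gripper_width: 25.8
top (58) 401 z 58.8 slope deg [0.02 0.14]
flange (38) 179 z 38.57 slope deg [0.01 0.15]
base (40) 4530 z 40.52 slope deg [0.03 0.05]
knob top [570.57578444 -97.86760372  61.79101231] 58 rel piv [  0.17578444 -28.26760372] -89.64370604042027
amber [250.10810811 220.8018018 ] [569.85245368 -16.16641756  58.        ]
diff px left half 0
```

Clamp direction is −89.6°, against −89.7° for the locked stop. The flange is 2.0 mm below the base top and level, and the robot is clear, so I'm handing in.

```bash
python3 -c "
from workcell import job
print(job.job_done())"
```

```text
the job is handed in; nothing more can be done
None
```

The insert is seated in the recess, the clamp is swung to its stop over it, and the job is handed in, with about 17 s used on the robot clock. `job_done()` gave no verdict.

**What I did**
- I gripped the insert by its collar with the gripper leaning 40°. I brought it in under the head tilted 8° and slid its rear edge under the claws until it touched (about 8 N).
- I backed off slightly, lowered the front until it met the floor (about 7 N), and released it.
- I then took hold of the red knob and swung the clamp about 87° to its stop (about 8 N), let go, and backed away.

**Last checks (wrist camera)**
- **Insert:** the flange top is 2.0 mm below the base top and level within about 0.2°. The amber window's centre is about 1 mm from my estimate of the recess centre.
- **Clamp:** the knob points to −89.6°, against about −89.7° for the locked stop. The tongue shows over the flange.
- **Robot:** at rest and clear, with near-zero force.

**Loose ends**
- The camera heights read 0.5–0.8 mm high throughout. The cameras differed by about 1.5–2 mm on where the recess is, so I settled the final position by contact force rather than by image alone.
- The bystanders on the left show no change from the start. The arm hid those on the right (mailer, dropper, marker) in the last top view, so I couldn't check them there. I felt no contact near them.

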